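# Push a bead case into the dock through its sprung swing flap

### The job

Put the pink bead case away: lay it flat on the dock's sill, lined up with the opening, and let go of it. Then push it in with the fingertips through the two-leaved sprung swing flap until you feel it come up firmly against the end stop inside (push with 12 to 18 N there, never more than 25 N, on the case or on the dock), and take the fingers out so that both leaves swing shut behind it. Leave the other bead cases and the jar where they are.

Things in the scene. Friction and masses are not known exactly. Their poses are not given: they have to be found in the camera images.
- pink_case: the case to put away: closed, rigid clear-lidded bead case with pink beads, 110 (its x) x 58 (its y) x 28 mm high, 0.18 to 0.29 kg, its four upright corners rounded to a 9 mm radius. Origin: centre of its underside, z up. It starts flat on the table at one of three places, and either end may go in first.
- green_case: bystander: same case with green beads; leave it alone. Origin: centre of its underside
- yellow_case: bystander: same case with yellow beads; leave it alone. Origin: centre of its underside
- jar: bystander: lilac bead jar with a white lid, 52 mm across, 70 mm high; leave it alone. Origin: centre of its underside
- dock: the dock, a long cream base fixed to the table with turquoise walls; its place and yaw differ each time. Origin: on the table under the middle of the shut flap; x points into the dock (the way to push), y left, z up. Its flat level lane is 30 mm above the table, from x = -125 to 194 mm. Side walls from x = 0, 112 mm apart inside, 36 mm above the lane; open on top up to x = 110 mm, then a hood 42 mm above the lane
- sill (a point): middle of the open sill on top of the lane, dock x = -66 mm, between two pink lines: a case centred here lies just short of the flap. Axes as the dock's. The sill is 132 mm wide and reaches from dock x = -125 mm to the flap at 0
- mouth (a point): on top of the lane in the middle of the shut flap, dock x = 0. Axes as the dock's. Behind it, from x = 84 to 116 mm, white guides 34 mm high funnel the lane from 104 down to 66 mm wide; they run on to the end
- lane_end (a point): on top of the lane under the hood, dock x = 158 mm. A rubber-faced end stop (about 3 N per mm) stands here or up to 22 mm deeper, set differently each time, unseen and not measured. Case at the stop: rear end at x = 48 to 70 mm, origin at 103 to 125 mm. Past the flap it slides with 1 to 5 N; at the stop the force climbs steeply: find it by feel, slowly (pushed fast, the case chatters with brief knocks)
- flap_left (a joint): angle of the flap's left leaf: white plastic with a pink edge, 48 mm long, 4 to 36 mm above the lane, on an upright hinge at dock x = 0, y = 55 mm. 0 = shut across the lane; grows as it swings inward, to 1.5 rad. A light spring shuts it. Forcing both leaves open with the case takes about 4 to 10 N, while its front end is at x = 0 to 45 mm; then they rub along its sides
- flap_right (a joint): angle of the right leaf, its mirror image, hinge at dock y = -55 mm. 0 = shut, grows as it swings inward, to 1.5 rad

How it is judged:
On the way, in this order (a step that is already met when the one before it is completed fails the run):
1. the pink case lies flat on the sill before the flap, lined up (within 0.2 rad), and let go of (x of pink_case in the frame of dock between -0.1 and -0.025 m and y of pink_case in the frame of dock between -0.025 and 0.025 m and z of pink_case in the frame of dock between 0.026 and 0.034 m and angle between pink_case's own z axis and vertical below 0.1 rad and angle between the x axis of pink_case and the x axis of dock, either way round below 0.2 rad and contact force between the fingers and pink_case below 0.3 N), for 0.1 s.
2. the case is right through the flap and the fingers push it home against the end stop with more than 10 N (x of pink_case in the frame of dock above 0.1 m and contact force between the fingers and pink_case above 10 N), for 0.05 s.
At the end, for the whole second after the job is handed in: the pink case lies flat at rest on the lane inside the dock, its origin 99 to 140 mm beyond the shut flap's plane and within 20 mm of the middle, and both leaves are shut (below 0.06 rad) (x of pink_case in the frame of dock between 0.099 and 0.14 m and y of pink_case in the frame of dock between -0.02 and 0.02 m and z of pink_case in the frame of dock between 0.025 and 0.036 m and value of joint each of flap_left, flap_right below 0.06 rad and linear speed of pink_case below 0.01 m/s); the robot touches nothing.
It fails at once if the fingers push the case on the lane, at or beyond the flap, with more than 25 N (x of pink_case in the frame of dock above -0.02 m and y of pink_case in the frame of dock between -0.05 and 0.05 m and z of pink_case in the frame of dock below 0.036 m and contact force between the fingers and pink_case above 25 N).
It fails at once if the fingers bear on the dock or its flap leaves with more than 25 N (contact force between the fingers and dock above 25 N).
It fails at once if a bystander case or the jar is moved more than 15 mm (distance of any of green_case, yellow_case, jar from where it was at the start of the episode above 0.015 m).
It also fails if it takes over 72 s, if anything falls off the work surface, if the arm or the gripper's body presses on something with over 40 N, if the wrist force passes 120 N, or if a joint passes its speed limit or range.

### The arm

A 6-joint arm with a two-finger parallel gripper is mounted at the origin on the work surface. World frame = base frame: x ahead of the robot, y to its left, z up, the work surface at z = 0. Lengths are in m, angles in rad, forces in N, time in s.
With the tool pointing down it reaches from about 0.375 to 0.9 m from the base axis. Payload 3.1 kg.
Tool frame: the origin (TCP) lies between the finger pads; the fingertips stand 25 mm ahead of it and the grasp point (between the pads) lies 6 mm ahead of it; z points along the fingers, y is the direction in which the jaws open and shut (so a half turn about z gives the same grasp; the last joint's range is limited). The gripper opens to 85 mm and grips with 20 to 120 N. Pads are 22 mm wide; open, the fingers measure 114 mm over their backs; the gripper's body (76 mm by 85 mm) begins 54 mm behind the grasp point. The pads swing forward as they close: fully open they stand 13 mm farther back than shut.
Start: joints at [-1.512, 0.527, 1.433, -0, 1.181, -0.178], TCP at [0.147, -0.608, 0.231] pointing down, gripper open.
Joint ranges: [-3.08, 3.08], [-0.75, 2.2], [0.22, 2.44], [-1.43, 4.57], [0, 2.65], [-2.85, 2.85]. Speed limits (rad/s): [2.79, 2.79, 3.14, 3.14, 3.14, 3.14].

### API

Orientations are given as [roll, pitch, yaw] about the fixed x, y, z axes, in that order (R = Rz(yaw) Ry(pitch) Rx(roll)).
In Python, from bench import manip, optics gives the robot as it stands. The module is installed in compiled form; this text tells all that it offers.
- The arm moves only by the shell command python3 -m jog 'ROWS'. ROWS is JSON, a list of rows, each a list of 7 numbers: the opening in per cent of the stroke, from 0 (shut) to 100 (fully open), then the shift along the world's x, y, z in mm, then the turn, a rotation vector about the world's x, y, z in degrees. A call has exactly 5 rows; each row is the pose to reach, as a shift and turn from the pose commanded when the call began; what a row does not reach only later rows make up. A row lasts 1/12 s, in which the tool goes at most 41.7 mm and 7.16 degrees, less where a joint would pass 70% of its speed; a pose out of reach is approached as far as the arm can. A call with a gripper value outside its range is refused whole. The fingers move at their own pace and stop on an object; the grip force is fixed at half the most. Time passes only in rows, so rows that repeat a pose let the fingers close, or fill a call up. It gives the time, the measured TCP pose, the force and the opening at its end, in the units of the state.
- manip.state(): the state, without advancing time (a new reading comes with each control period).
- optics.capture(name): name is "scene" or "top" or "wrist"; returns the picture (400x640x3 uint8, blue, green, red); there is no depth.
- optics.camera_params(name): a dict with "intrinsics" (3x3 intrinsics, pixels), "origin" and "rotation" of the camera in the world. Camera axes: x right, y down, z forward; pixel columns grow to the right and rows downward; lengths in m; the calibration is good to about 2 mm. A picture is of the moment at which its call begins: read the wrist's pose just before it. camera_params takes no time and is no camera call; for the wrist camera it gives the pose at the moment of the call.
- manip.job_done(): hands the job in, once; it reports no verdict.
Trained networks look in the newest picture that a camera, given by its name, has taken for a name from the list of things; names that differ only in an ending like _2 or _b are one class to them, and where a whole thing is asked for, a point or a joint stands for the part that bears it (a point fixed in the world has none). Each returns a list of dicts, best first, with "p" (0 to 1); they miss things now and then, are a little off and sometimes report something else, mostly with a low value. They report only what shows in the picture. A call takes as long as a camera call.
- optics.outline_of(camera, thing): "region" (400x640 bool, what is visible of it) and "bbox" ([left, top, width, height] in pixels, round what is visible of it).
The state is a dict: "time_s": time; "qpos": joint angles; "qd": joint speeds; "joint_torque": joint torques, N m; "tool_pos": TCP position; "eef_rot": TCP orientation; "contact_force": force on the tool from outside, world axes, zero at the start; "torque": the same for the moment, N m; "opening": finger opening in m.
Only numpy, scipy, OpenCV 4.12 (cv2) and the standard library are available. Lean on these libraries where they do the work, as an engineer would, in place of code of your own. Each camera call takes 0.05 s, during which the arm holds its last target.

## Working session

There is one attempt and no reset: what is moved stays moved. The work goes in short steps, Python scripts to look and compute and a shell command to move; the robot and the scene stay as the last step left them, time stands still between calls to the robot, and variables do not carry over. Pictures are saved under pics/ and viewed, and the job is handed in when it is done.

```bash
mkdir -p pics; ls; python3 - <<'E'
from bench import manip, optics
import cv2, numpy as np
s=manip.state(); print({k:np.round(v,3).tolist() for k,v in s.items()})
for n in ["scene","top"]:
    im=optics.capture(n); cv2.imwrite(f"pics/{n}0.png",im)
    p=optics.camera_params(n); print(n,p)
E
```

```text
pics
{'time_s': 0.0, 'qpos': [-1.512, 0.528, 1.434, -0.0, 1.181, -0.179], 'qd': [-0.001, 0.001, -0.001, 0.0, 0.002, 0.0], 'joint_torque': [0.0, -44.235, -17.803, -0.0, 0.008, -0.0], 'tool_pos': [0.147, -0.607, 0.23], 'eef_rot': [-3.139, -0.0, 0.237], 'contact_force': [0.315, 0.012, 0.562], 'torque': [0.017, -0.012, 0.002], 'opening': 0.085}
scene {'intrinsics': array([[404.84713399,   0.        , 319.2868536 ],
       [  0.        , 404.84713399, 205.03497461],
       [  0.        ,   0.        ,   1.        ]]), 'origin': array([ 1.19056566, -0.34235321,  0.88287963]), 'rotation': array([-2.42647787, -0.01514099,  1.11557697])}
top {'intrinsics': array([[504.81334587,   0.        , 319.22990977],
       [  0.        , 504.81334587, 199.32553098],
       [  0.        ,   0.        ,   1.        ]]), 'origin': array([ 0.40551281, -0.01964479,  1.07296755]), 'rotation': array([-2.97551227e+00,  9.44136044e-04, -1.57925880e+00])}
```

View pics/top0.png

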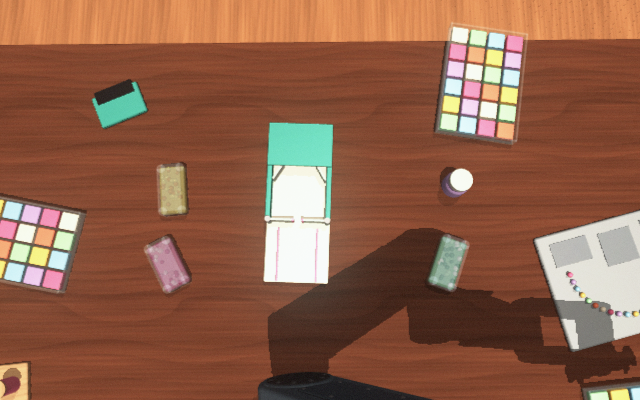

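View pics/scene0.png

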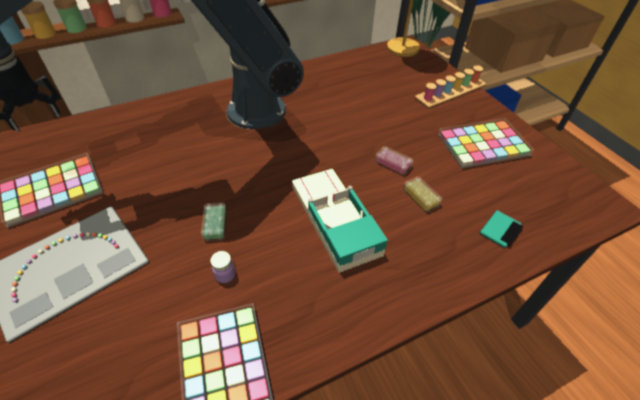

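The top view shows the pink case at about (167,264), yellow above it at (172,190), and green at (449,263). The jar is at (459,182). The dock is central with its sill towards the robot: sill at (297,250), flap at (298,219).

```bash
cat > h.py <<'E'
from bench import manip, optics
import cv2, numpy as np
from scipy.spatial.transform import Rotation as R
def cam(n):
    p=optics.camera_params(n); r=np.array(p["rotation"])
    M=r if r.shape==(3,3) else R.from_euler('xyz',r).as_matrix()
    return np.array(p["intrinsics"]),np.array(p["origin"]),M
def unproj(c,px,z):
    K,o,M=c; px=np.atleast_2d(px).astype(float)
    d=np.c_[(px[:,0]-K[0,2])/K[0,0],(px[:,1]-K[1,2])/K[1,1],np.ones(len(px))]@M.T
    return o+d*((z-o[2])/d[:,2])[:,None]
def proj(c,P):
    K,o,M=c; q=(np.atleast_2d(P)-o)@M; q=q@K.T; return q[:,:2]/q[:,2:]
def outl(n,t):
    r=optics.outline_of(n,t)
    return [(x["p"],x["region"],x["bbox"]) for x in r]
E
python3 - <<'E'
from h import *
for n in ["top","scene"]:
    optics.capture(n); c=cam(n)
    for t in ["pink_case","yellow_case","green_case","jar","dock"]:
        for p,reg,bb in outl(n,t)[:2]:
            cs,_=cv2.findContours(reg.astype(np.uint8),0,2); k=max(cs,key=cv2.contourArea)
            mr=cv2.minAreaRect(k); z=0.028 if 'case' in t else 0.03
            b=cv2.boxPoints(mr); W=unproj(c,b,z)[:,:2]; 
            print(n,t,round(p,2),bb,np.round(mr[0],1),np.round(W,3).tolist(),np.round(W.mean(0),3))
            np.save(f"reg_{n}_{t}.npy",reg) if p>0.5 else 0
E
```

```text
top pink_case 0.72 [146.7, 236.8, 44.5, 58.1] [167.8 264.3] [[0.486, 0.348], [0.514, 0.289], [0.41, 0.237], [0.384, 0.296]] [0.448 0.292]
top pink_case 0.52 [436.7, 167.7, 34.7, 31.9] [457.  182.5] [[0.61, -0.27], [0.656, -0.318], [0.618, -0.353], [0.573, -0.305]] [ 0.614 -0.311]
top yellow_case 0.74 [157.9, 162.5, 29.3, 56.0] [173. 190.] [[0.662, 0.324], [0.661, 0.256], [0.546, 0.252], [0.546, 0.319]] [0.604 0.288]
top green_case 0.9 [425.7, 234.5, 46.4, 55.9] [447.6 262.7] [[0.405, -0.233], [0.509, -0.273], [0.488, -0.333], [0.385, -0.293]] [ 0.447 -0.283]
top green_case 0.57 [264.8, 121.8, 67.2, 162.5] [298.1 202.3] [[0.411, 0.095], [0.752, 0.091], [0.748, -0.051], [0.407, -0.039]] [0.579 0.024]
top jar 0.91 [438.0, 166.8, 36.1, 33.4] [457.  182.5] [[0.608, -0.267], [0.658, -0.319], [0.62, -0.354], [0.57, -0.302]] [ 0.614 -0.311]
top dock 0.9 [265.5, 119.5, 68.1, 166.0] [297.9 202.7] [[0.412, 0.097], [0.75, 0.089], [0.744, -0.051], [0.406, -0.036]] [0.578 0.024]
scene pink_case 0.63 [376.6, 147.5, 38.5, 30.1] [393.7 161.1] [[0.444, 0.218], [0.379, 0.29], [0.488, 0.349], [0.547, 0.278]] [0.465 0.284]
scene yellow_case 0.77 [401.9, 173.9, 39.1, 36.9] [422. 194.] [[0.569, 0.237], [0.533, 0.318], [0.666, 0.325], [0.695, 0.248]] [0.616 0.282]
scene green_case 0.22 [311.2, 193.9, 14.0, 16.0] [320.5 200.9] [[0.498, -0.012], [0.503, 0.033], [0.536, 0.023], [0.53, -0.021]] [0.517 0.006]
scene jar 0.92 [210.3, 251.0, 25.7, 32.1] [222.4 267.1] [[0.561, -0.333], [0.563, -0.28], [0.657, -0.285], [0.654, -0.335]] [ 0.609 -0.308]
scene dock 0.63 [291.0, 165.7, 94.9, 108.1] [341.5 216.7] [[0.418, -0.043], [0.379, 0.153], [0.749, 0.096], [0.761, -0.063]] [0.577 0.036]
```

```bash
python3 - <<'E'
import cv2,numpy as np
t=cv2.imread("pics/top0.png"); a=cv2.resize(t[110:300,250:350],None,fx=4,fy=3*4/3,interpolation=cv2.INTER_CUBIC)
cv2.imwrite("pics/dockz.png",cv2.resize(t[115:295,250:350],None,fx=3.3,fy=3.3,interpolation=cv2.INTER_CUBIC))
cv2.imwrite("pics/pinkz.png",cv2.resize(t[220:310,130:210],None,fx=6,fy=6,interpolation=cv2.INTER_CUBIC))
E
```

```text
(no output)
```

View pics/dockz.png

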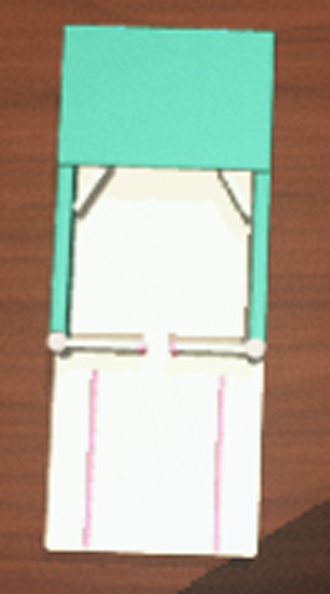

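View pics/pinkz.png

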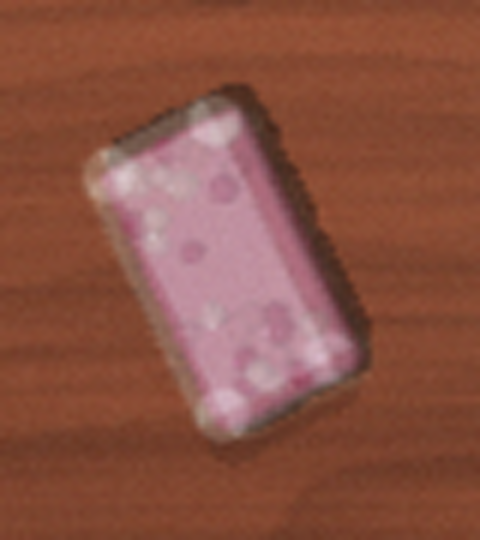

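```bash
cat >> h.py <<'E'
def rrect(L,W,r,n=6):
    pts=[]
    for sx,sy,a0 in [(1,1,0),(-1,1,90),(-1,-1,180),(1,-1,270)]:
        for a in np.radians(np.linspace(a0,a0+90,n)): pts.append([sx*(L/2-r)+r*np.cos(a),sy*(W/2-r)+r*np.sin(a)])
    return np.array(pts)
RR=rrect(.110,.058,.009)
def casemask(c,x,y,yaw,z0=0.,S=4):
    Rm=np.array([[np.cos(yaw),-np.sin(yaw)],[np.sin(yaw),np.cos(yaw)]]); q=RR@Rm.T+[x,y]
    P=np.r_[np.c_[q,np.full(len(q),z0)],np.c_[q,np.full(len(q),z0+.028)]]
    h=cv2.convexHull((proj(c,P)).astype(np.float32))
    m=np.zeros((400*S,640*S),np.uint8); cv2.fillConvexPoly(m,np.round((h+.5)*S).astype(np.int32),1)
    return cv2.resize(m.astype(np.float32),(640,400),interpolation=cv2.INTER_AREA)
def fitcase(c,reg,x0,z0=0.):
    from scipy.optimize import minimize
    f=lambda v: np.abs(casemask(c,v[0],v[1],v[2],z0)-reg).sum()/reg.sum()
    r=minimize(f,x0,method='Nelder-Mead',options=dict(initial_simplex=np.array(x0)+np.array([[0,0,0],[.01,0,0],[0,.01,0],[0,0,.15]]),xatol=1e-4,fatol=1e-4))
    return r.x,r.fun
E
python3 - <<'E'
from h import *
for n in ["top","scene"]:
  c=cam(n)
  for t,x0 in [("pink_case",[.45,.29,.45]),("yellow_case",[.6,.286,0]),("green_case",[.447,-.283,-.36])]:
    try: reg=np.load(f"reg_{n}_{t}.npy")
    except Exception: continue
    x,f=fitcase(c,reg.astype(float),x0); print(n,t,np.round(x,4),round(f,3))
c=cam("top")
P=lambda u,v:[250+(u+.5)/3.3-.5,115+(v+.5)/3.3-.5]
fl,fr=unproj(c,[P(46,549),P(257,556)],.03)[:,:2]; print("front",fl,fr,np.linalg.norm(fl-fr),(fl+fr)/2, "yaw",np.arctan2(*(fl-fr)[::-1])-np.pi/2)
for a,b in [((85,545),(94,372)),((217,550),(222,378))]:
    A,B=unproj(c,[P(*a),P(*b)],.03)[:,:2]; print("line",A,B,np.arctan2(B[1]-A[1],B[0]-A[0]))
for z in (.066,.07,.075):
  A,B=unproj(c,[P(57,342),P(257,348)],z)[:,:2]; print("posts",z,A,B,np.linalg.norm(A-B),(A+B)/2,np.arctan2(*(A-B)[::-1])-np.pi/2)
E
```

```text
top pink_case [0.5695 0.1702 0.8327] 3.321
top yellow_case [0.6066 0.2926 0.0801] 0.027
top green_case [ 0.4872 -0.2698 -1.2148] 1.15
scene pink_case [0.4525 0.2949 0.4247] 0.062
scene yellow_case [0.6079 0.2911 0.09  ] 0.04
front [0.41237441 0.09477609] [ 0.40700248 -0.03559046] 0.1304771840016913 [0.40968844 0.02959281] yaw -0.04118307687836831
line [0.4146121  0.07068314] [0.52203672 0.06565472] -0.04677463270330781
line [ 0.41086935 -0.01091306] [ 0.51755827 -0.01482542] -0.03665429941838002
posts 0.066 [0.53656687 0.08534063] [ 0.5318414  -0.03643648] 0.12186876688576195 [0.53420413 0.02445207] -0.038784787133744114
posts 0.07 [0.53604628 0.0849236 ] [ 0.53133958 -0.03636978] 0.12138466482146072 [0.53369293 0.02427691] -0.038784787133744114
posts 0.075 [0.53539554 0.0844023 ] [ 0.53071231 -0.03628641] 0.12077953724108424 [0.53305392 0.02405795] -0.038784787133744336
```

```bash
python3 - <<'E'
from h import *
optics.capture("top"); c=cam("top")
r=outl("top","pink_case")
for p,reg,bb in r: print(p,bb)
for p,reg,bb in r[:1]:
    for x0 in ([.447,.29,.45],[.44,.295,.5]): print(fitcase(c,reg.astype(float),x0))
p,reg,bb=outl("top","green_case")[0]; print(p,fitcase(c,reg.astype(float),[.447,-.283,-.36]))
E
```

```text
0.71 [146.1, 237.5, 43.8, 57.9]
(array([0.44877124, 0.29557422, 0.46768455]), np.float64(0.028305359246171967))
(array([0.4488512 , 0.29580556, 0.47398412]), np.float64(0.028084511189634863))
0.7 (array([ 0.48722597, -0.26982912, -1.21479902]), np.float64(19.47842261904762))
```

```bash
python3 -m jog '[[100,25,33,0,0,0,0],[100,50,66,0,0,0,0],[100,75,99,0,0,0,0],[100,100,132,0,0,0,0],[100,125,165,0,0,0,0]]'
python3 -m jog '[[100,25,33,0,0,0,0],[100,50,66,0,0,0,0],[100,75,99,0,0,0,0],[100,100,132,0,0,0,0],[100,125,165,0,0,0,0]]'
python3 -m jog '[[100,18,37,0,0,0,3],[100,30,76,0,0,0,6],[100,35,117,0,0,0,9],[100,40,158,0,0,0,11],[100,45,200,0,0,0,13]]'
```

```text
time_s: 1.27
tool_pos: [0.2724, -0.441, 0.231]
eef_rot: [3.141, -0.0, 0.236]
contact_force: [-0.2, -0.8, 0.7]
opening: 0.0854
time_s: 1.68
tool_pos: [0.3976, -0.2759, 0.2312]
eef_rot: [3.141, -0.0, 0.236]
contact_force: [0.8, -1.4, -0.3]
opening: 0.0853
time_s: 2.1
tool_pos: [0.4418, -0.0763, 0.2311]
eef_rot: [3.141, -0.001, 0.465]
contact_force: [1.8, -0.7, 0.8]
opening: 0.0851
```

```bash
python3 -m jog '[[100,1,41,0,0,0,0],[100,2,82,0,0,0,0],[100,3,123,0,0,0,0],[100,4,164,0,0,0,0],[100,5,205,0,0,0,0]]'
python3 -m jog '[[100,0,41,-10,0,0,0],[100,1,82,-20,0,0,0],[100,1,120,-30,0,0,0],[100,2,150,-50,0,0,0],[100,2,167,-80,0,0,0]]'
python3 - <<'E'
from h import *
s=manip.state(); print(s["tool_pos"],s["eef_rot"]); c=cam("wrist")
im=optics.capture("wrist"); cv2.imwrite("pics/w1.png",im)
r=outl("wrist","pink_case")
for p,reg,bb in r: print(p,bb)
if r: print(fitcase(c,r[0][1].astype(float),[.449,.295,.465]))
optics.capture("top"); c=cam("top"); r=outl("top","green_case")
for p,reg,bb in r: print(p,bb)
print(r and fitcase(c,r[0][1].astype(float),[.447,-.283,-.36]))
E
```

```text
time_s: 2.52
tool_pos: [0.4464, 0.1289, 0.2313]
eef_rot: [3.141, -0.001, 0.464]
contact_force: [1.0, -0.2, -0.6]
opening: 0.0854
time_s: 2.93
tool_pos: [0.4508, 0.2984, 0.1525]
eef_rot: [3.142, -0.009, 0.467]
contact_force: [1.5, -0.1, 0.0]
opening: 0.0852
[0.45080094 0.2983724  0.15247626] [ 3.14154956 -0.00877131  0.46672576]
0.62 [289.6, 128.8, 70.0, 126.2]
(array([0.44815685, 0.29781863, 0.47589972]), np.float64(0.01431796577946768))
0.73 [423.7, 231.6, 47.0, 59.1]
(array([ 0.44744778, -0.28576966, -0.35977869]), np.float64(0.023834429169157203))
```

View pics/w1.png

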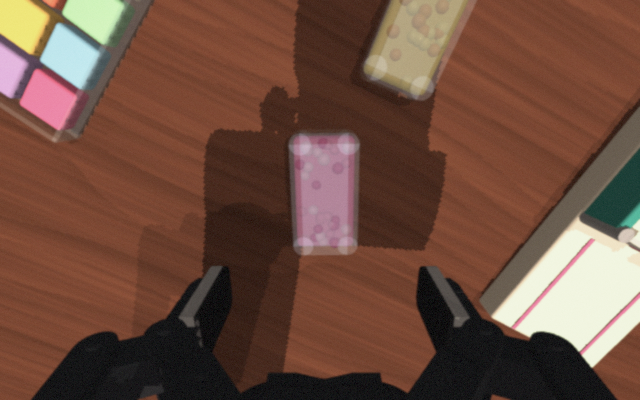

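```bash
python3 -c "
from bench import manip
s=manip.state();print(s['tool_pos'],s['eef_rot'],s['contact_force'])"
```

```text
[0.44792873 0.2937513  0.1503306 ] [3.14141670e+00 2.33583943e-03 4.65066593e-01] [ 0.18261354 -0.21502443  1.01112064]
```

```bash
python3 -m jog '[[100,0,3,-30,0,0,0.4],[100,0,3,-65,0,0,0.4],[100,0,3,-95,0,0,0.4],[100,0,3,-115,0,0,0.4],[100,0,3,-120,0,0,0.4]]'
python3 -m jog '[[0,0,0,0,0,0,0],[0,0,0,0,0,0,0],[0,0,0,0,0,0,0],[0,0,0,0,0,0,0],[0,0,0,0,0,0,0]]'
```

```text
time_s: 3.55
tool_pos: [0.4482, 0.295, 0.0297]
eef_rot: [-3.142, 0.003, 0.469]
contact_force: [0.2, -0.5, -1.3]
opening: 0.0855
time_s: 3.97
tool_pos: [0.4495, 0.2971, 0.0324]
eef_rot: [3.141, -0.003, 0.471]
contact_force: [0.6, 0.6, -0.1]
opening: 0.0256
```

```bash
python3 - <<'E'
from h import *
print(manip.state()["opening"])
im=optics.capture("wrist"); cv2.imwrite("pics/w2.png",im)
print(manip.state()["opening"])
im=optics.capture("top"); cv2.imwrite("pics/t2.png",cv2.resize(im[150:330,90:310],None,fx=3,fy=3))
E
```

```text
0.02562761282435712
0.017709294233080826
```

View pics/w2.png

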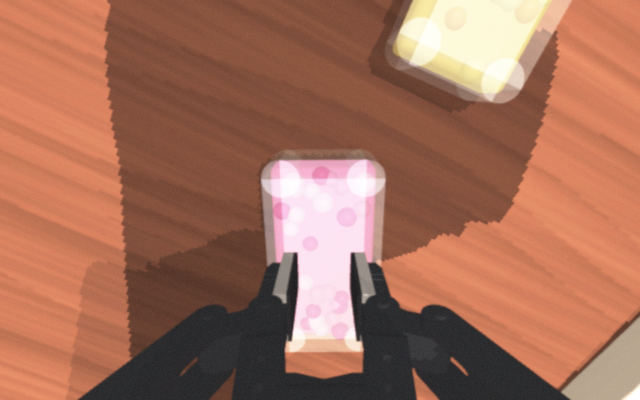

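View pics/t2.png

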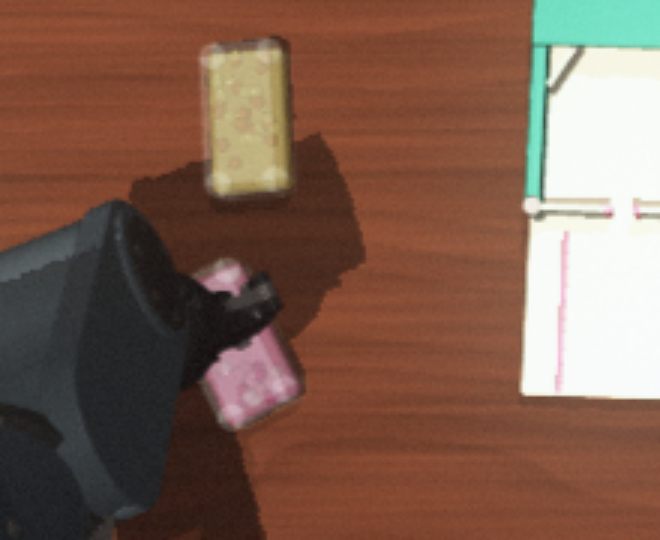

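```bash
python3 - <<'E'
from h import *
s=manip.state(); print(s["tool_pos"],s["eef_rot"],s["contact_force"],s["opening"])
c=cam("wrist"); print(c[1], s["tool_pos"]-c[1])
T=np.array(s["tool_pos"])
print(proj(c,[T,T-[0,0,.006],T-[0,0,.025]]))
for z0 in (0,): 
    m=casemask(c,.4485,.2965,.472,0); ys,xs=np.where(m>.5); print(xs.min(),xs.max(),ys.min(),ys.max())
# finger tip points
Ry=R.from_euler('xyz',s["eef_rot"]).as_matrix()
for d in (-.01,0,.006,.015,.025):
    print(d,proj(c,[T+Ry@[0,.011,d],T+Ry@[0,-.011,d]]).round().tolist())
E
```

```text
[0.4490557  0.29709371 0.03186857] [ 3.14143133e+00 -1.76815808e-03  4.70801827e-01] [-0.11690661 -0.37589921 -0.5752508 ] 0.00943053145217399
[0.52362948 0.33604082 0.17514777] [-0.07457378 -0.03894711 -0.1432792 ]
[[325.61618055 268.05914412]
 [325.56019703 262.05066321]
 [325.40540351 245.43731294]]
265 388 149 351
-0.01 [[349.0, 279.0], [302.0, 279.0]]
0 [[348.0, 268.0], [304.0, 268.0]]
0.006 [[347.0, 262.0], [304.0, 262.0]]
0.015 [[346.0, 254.0], [305.0, 254.0]]
0.025 [[345.0, 245.0], [306.0, 245.0]]
```

```bash
python3 - <<'E'
from h import *
im=optics.capture("wrist"); a=im[150:400,170:490]
im=optics.capture("scene"); b=cv2.resize(im[110:200,330:450],None,fx=5,fy=5,interpolation=cv2.INTER_CUBIC)
cv2.imwrite("pics/w3.png",cv2.resize(a,None,fx=2,fy=2)); cv2.imwrite("pics/s3.png",b)
s=manip.state(); print(s["tool_pos"],s["contact_force"],s["opening"])
E
```

```text
[0.44871425 0.29701976 0.03136972] [-0.92572156  0.23376662  0.16776303] 9.057054589712912e-05
```

View pics/w3.png

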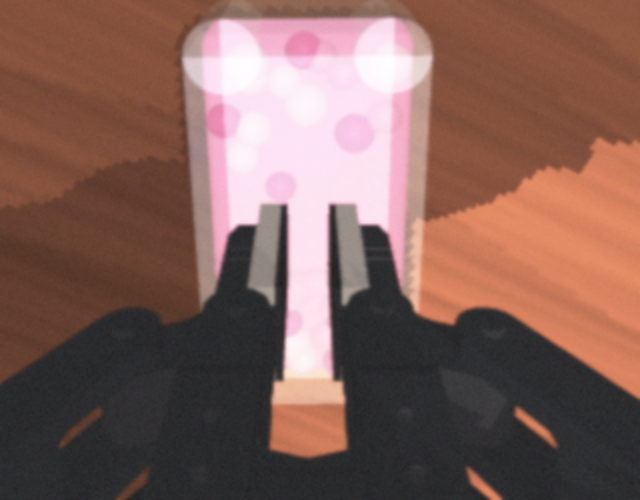

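View pics/s3.png

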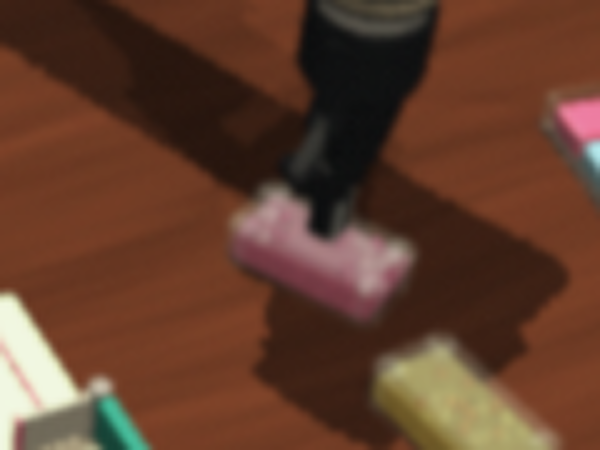

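```bash
python3 - <<'E'
from h import *
s=manip.state(); T=np.array(s["tool_pos"]); print(T,s["contact_force"],s["joint_torque"].round(2) if hasattr(s["joint_torque"],"round") else s["joint_torque"])
Ry=R.from_euler('xyz',s["eef_rot"]).as_matrix(); c=cam("wrist")
for d in (-.01,0,.006,.015,.025):
    print(d,[proj(c,[T+Ry@[x,.005,d]]).round()[0].tolist() for x in (-.011,0,.011)])
E
```

```text
[0.44871425 0.29701976 0.03136972] [-0.92572156  0.23376662  0.16776303] [-3.000e-02 -4.256e+01 -7.600e+00 -0.000e+00 -0.000e+00 -0.000e+00]
-0.01 [[336.0, 299.0], [336.0, 279.0], [337.0, 258.0]]
0 [[335.0, 287.0], [336.0, 268.0], [336.0, 248.0]]
0.006 [[335.0, 281.0], [335.0, 262.0], [335.0, 243.0]]
0.015 [[334.0, 272.0], [335.0, 254.0], [335.0, 235.0]]
0.025 [[334.0, 262.0], [334.0, 245.0], [334.0, 228.0]]
```

```bash
python3 - <<'E'
from h import *
s=manip.state(); T=np.array(s["tool_pos"])
Ry=R.from_euler('xyz',s["eef_rot"]).as_matrix(); c=cam("scene")
f=lambda P:((proj(c,P)-[330,110])*5).round().tolist()
for d in (-.01,0,.015,.025):
    print(d,[f([T+Ry@[x,y,d]]) for x in (-.011,.011) for y in (-.01,.01)])
print(f([[.4485,.2965,.028]]))
b=cv2.imread("pics/s3.png"); Rm=R.from_euler('z',.472).as_matrix()
for z in (0,.028):
    cv2.polylines(b,[np.array(f((np.c_[RR,np.zeros(24)])@Rm.T+[.4485,.2965,z]),int)],True,(255,255,0) if z else (0,255,0),1)
cv2.imwrite("pics/s4.png",b)
E
```

```text
-0.01 [[[317.0, 200.0]], [[301.0, 217.0]], [[348.0, 215.0]], [[332.0, 232.0]]]
0 [[[315.0, 213.0]], [[299.0, 229.0]], [[346.0, 227.0]], [[330.0, 244.0]]]
0.015 [[[311.0, 230.0]], [[295.0, 247.0]], [[342.0, 245.0]], [[326.0, 262.0]]]
0.025 [[[309.0, 242.0]], [[293.0, 259.0]], [[339.0, 256.0]], [[323.0, 274.0]]]
[[320.0, 232.0]]
```

View pics/s4.png

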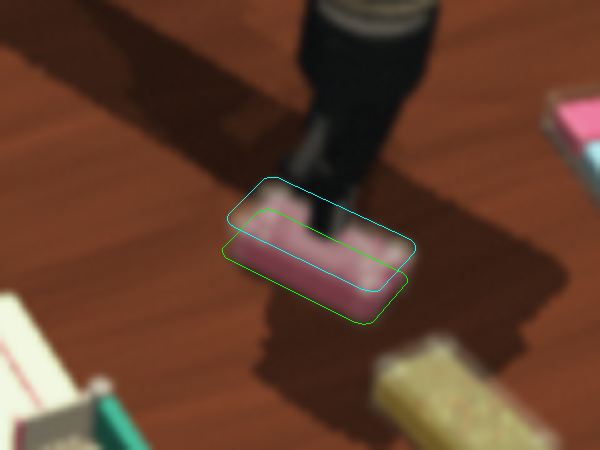

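```bash
python3 - <<'E'
from h import *
from scipy.optimize import least_squares
s=manip.state(); T=np.array(s["tool_pos"]); Rt=R.from_euler('xyz',s["eef_rot"]).as_matrix(); c=cam("wrist")
print(c[0]); print((Rt.T@(c[1]-T)).round(4),(Rt.T@c[2]).round(3))
def solve(pxs,y):
    f=lambda v:(proj(c,[T+Rt@[v[0],y,v[1]],T+Rt@[v[0],-y,v[1]]])-pxs).ravel()
    r=least_squares(f,[0,0]); return r.x.round(4),r.fun.round(1)
g=lambda u,v:[170+u/2,150+v/2]
for y in (.0426,.045): print(solve(np.array([[418,266],[232,266]]),y))
print(solve(np.array([g(331,205),g(287,205)]),.0047))
print(solve(np.array([g(356,205),g(260,205)]),.0047+.006))
E
```

```text
[[326.51359451   0.         323.68545978]
 [  0.         326.51359451 201.53226215]
 [  0.           0.           1.        ]]
[ 0.0844 -0.0008 -0.1432] [[ 0.    -0.946 -0.326]
 [ 1.     0.001 -0.001]
 [ 0.001 -0.326  0.946]]
(array([ 0.0078, -0.0114]), array([ 0.7,  0.1,  0.8, -0.1]))
(array([ 0.0035, -0.0039]), array([ 0.6,  0.1,  0.7, -0.1]))
(array([ 0.0169, -0.0156]), array([ 1.1,  0. ,  1.6, -0. ]))
(array([ 0.0151, -0.0122]), array([ 1.6,  0. ,  1.9, -0. ]))
```

```bash
python3 -m jog '[[0,0,0,25,0,0,0],[100,0,0,25,0,0,0],[100,0,0,25,0,0,0],[100,0,0,25,0,0,0],[100,0,0,25,0,0,0]]'
python3 -m jog '[[75,0,0,0,0,0,0],[75,0,0,0,0,0,0],[75,0,0,0,0,0,0],[75,0,0,0,0,0,0],[75,0,0,0,0,0,0]]'
python3 - <<'E'
from h import *
s=manip.state(); T=np.array(s["tool_pos"]); Rt=R.from_euler('xyz',s["eef_rot"]).as_matrix(); c=cam("wrist")
im=optics.capture("wrist"); cv2.imwrite("pics/w5.png",im)
r=outl("wrist","pink_case"); print(T,s["opening"],len(r) and (r[0][0],fitcase(c,r[0][1].astype(float),[.449,.295,.465])))
E
```

```text
time_s: 4.58
tool_pos: [0.4481, 0.2967, 0.0554]
eef_rot: [-3.141, 0.001, 0.471]
contact_force: [-0.4, -0.1, -0.6]
opening: 0.048
time_s: 5.0
tool_pos: [0.4485, 0.2968, 0.0557]
eef_rot: [-3.142, 0.0, 0.471]
contact_force: [0.6, -0.4, 1.1]
opening: 0.0639
[0.44850728 0.29679503 0.05571906] 0.06392625081514787 (0.57, (array([0.44803822, 0.29769968, 0.47891752]), np.float64(0.010126739562624254)))
```

View pics/w5.png

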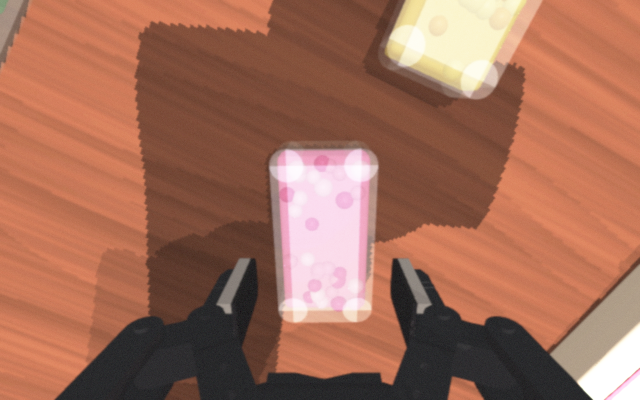

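```bash
python3 -m jog '[[100,0,0,0,0,0,0.3],[100,0,0.5,0,0,0,0.3],[100,0,0.5,-15,0,0,0.3],[100,0,0.5,-32,0,0,0.3],[100,0,0.5,-45,0,0,0.3]]'
python3 -m jog '[[100,0,0,-3,0,0,0],[100,0,0,-6,0,0,0],[100,0,0,-9,0,0,0],[100,0,0,-11,0,0,0],[100,0,0,-11,0,0,0]]'
python3 - <<'E'
from h import *
im=optics.capture("wrist"); cv2.imwrite("pics/w6.png",im)
im=optics.capture("scene"); cv2.imwrite("pics/s6.png",cv2.resize(im[110:200,330:450],None,fx=5,fy=5,interpolation=cv2.INTER_CUBIC))
E
```

```text
time_s: 5.52
tool_pos: [0.4487, 0.2974, 0.0104]
eef_rot: [3.142, -0.001, 0.476]
contact_force: [0.2, 0.3, 0.9]
opening: 0.0858
time_s: 5.93
tool_pos: [0.4488, 0.2974, 0.0001]
eef_rot: [3.142, -0.0, 0.476]
contact_force: [-0.6, -0.4, -1.0]
opening: 0.0854
```

View pics/w6.png

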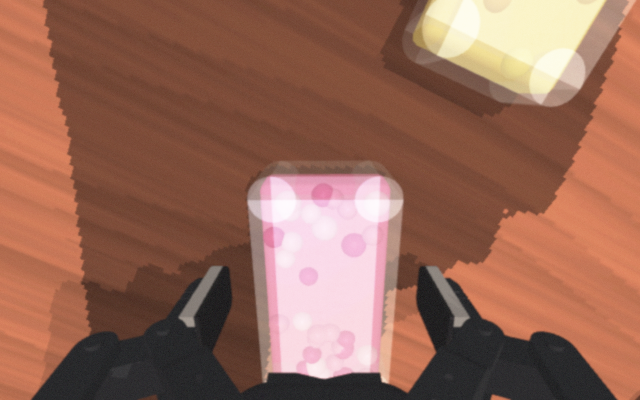

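View pics/s6.png

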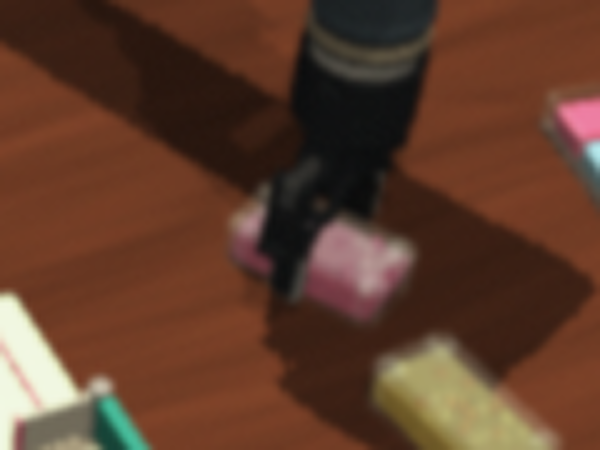

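The fingers now straddle the case in both views. At TCP z = 0 there is no contact, so the tips really sit about level with the TCP, not 25 mm ahead of it. Closing the gripper.

```bash
python3 -m jog '[[0,0,0,-1,0,0,0],[0,0,0,-1,0,0,0],[0,0,0,-1,0,0,0],[0,0,0,-1,0,0,0],[0,0,0,-1,0,0,0]]'
python3 -m jog '[[0,0,0,2,0,0,0],[0,0,0,6,0,0,0],[0,0,0,15,0,0,0],[0,0,0,30,0,0,0],[0,0,0,50,0,0,0]]'
python3 - <<'E'
from h import *
im=optics.capture("wrist"); cv2.imwrite("pics/w7.png",im)
im=optics.capture("scene"); cv2.imwrite("pics/s7.png",cv2.resize(im[90:200,310:450],None,fx=5,fy=5,interpolation=cv2.INTER_CUBIC))
s=manip.state(); print(s["tool_pos"],s["contact_force"],s["opening"])
E
```

```text
time_s: 6.45
tool_pos: [0.4488, 0.2974, -0.0005]
eef_rot: [3.141, -0.001, 0.476]
contact_force: [-1.1, -0.0, 5.6]
opening: 0.0569
time_s: 6.87
tool_pos: [0.4474, 0.2968, 0.0486]
eef_rot: [-3.141, 0.003, 0.476]
contact_force: [0.2, 0.4, -1.7]
opening: 0.0572
[0.45033004 0.29815428 0.0514779 ] [-0.06679721  0.51353811 -2.16882926] 0.05683627178447665
```

View pics/w7.png

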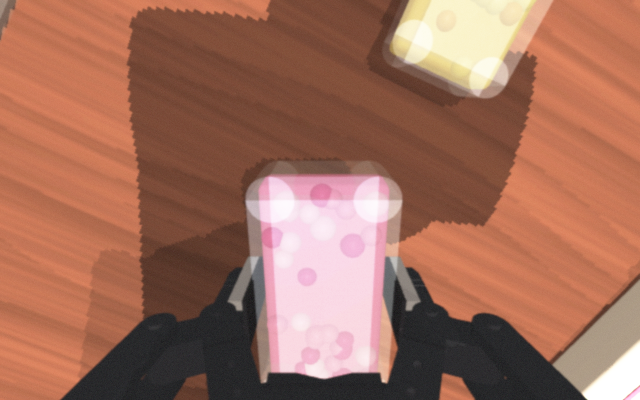

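View pics/s7.png

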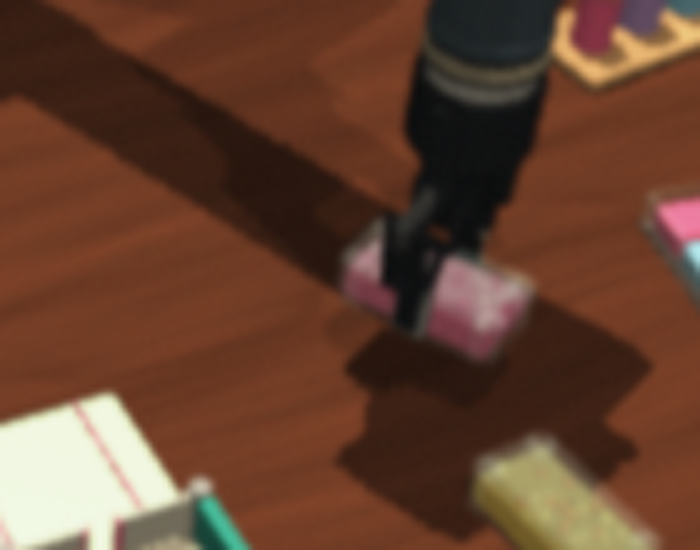

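```bash
python3 -m jog '[[0,2,-15,15,0,0,-4],[0,6,-45,25,0,0,-10],[0,9,-80,30,0,0,-16],[0,13,-115,30,0,0,-22],[0,16,-150,30,0,0,-26]]'
python3 -m jog '[[0,1,-35,0,0,0,-2],[0,3,-65,0,0,0,-3.6],[0,5,-90,0,0,0,-3.6],[0,6,-112,0,0,0,-3.6],[0,6,-120,0,0,0,-3.6]]'
python3 -m jog '[[0,0,0,-5,0,0,0],[0,0,0,-15,0,0,0],[0,0,0,-20,0,0,0],[0,0,0,-20,0,0,0],[0,0,0,-20,0,0,0]]'
python3 - <<'E'
from h import *
s=manip.state(); T=np.array(s["tool_pos"]); c=cam("wrist"); print(T,s["eef_rot"],s["opening"],s["contact_force"])
im=optics.capture("wrist"); cv2.imwrite("pics/w8.png",im)
im=optics.capture("top"); cv2.imwrite("pics/t8.png",cv2.resize(im[110:330,200:400],None,fx=2.7,fy=2.7,interpolation=cv2.INTER_CUBIC))
E
```

```text
time_s: 7.38
tool_pos: [0.4647, 0.1462, 0.079]
eef_rot: [-3.142, -0.001, 0.019]
contact_force: [0.6, 0.6, -2.9]
opening: 0.0571
time_s: 7.8
tool_pos: [0.4711, 0.0246, 0.0786]
eef_rot: [3.141, -0.001, -0.044]
contact_force: [0.5, 0.3, -2.6]
opening: 0.0571
time_s: 8.22
tool_pos: [0.4699, 0.0284, 0.0584]
eef_rot: [-3.141, 0.002, -0.039]
contact_force: [0.5, -0.9, -1.8]
opening: 0.0569
[0.4698996  0.02842887 0.05837876] [-3.14121750e+00  1.70811405e-03 -3.92785660e-02] 0.056866351290558594 [ 0.46201256 -0.88518319 -1.76990493]
```

View pics/w8.png

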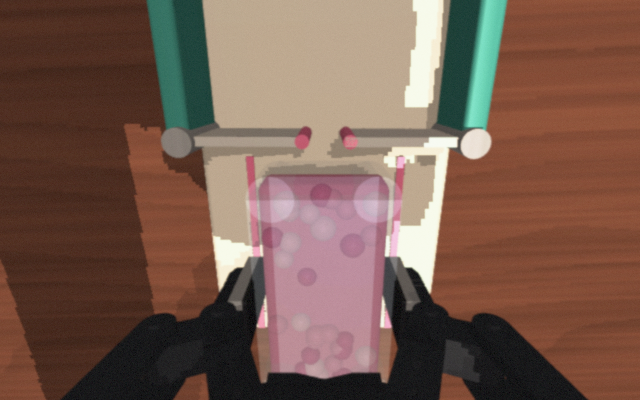

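View pics/t8.png

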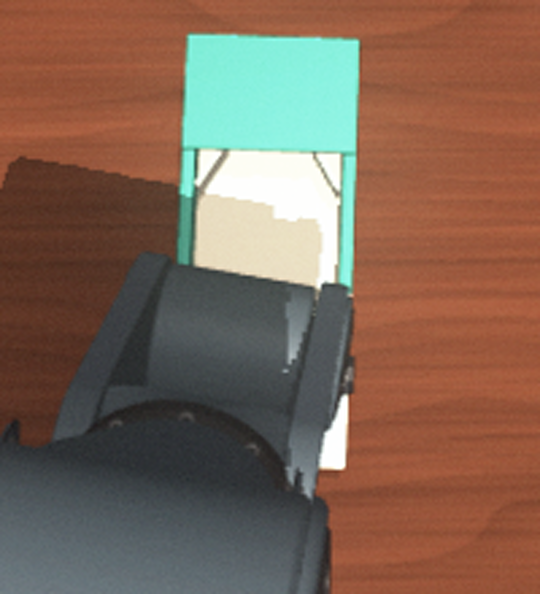

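```bash
python3 - <<'E'
from h import *
s=manip.state(); print(s["tool_pos"],s["eef_rot"][2])
c=cam("wrist")
D=np.array([.5345,.0244]); y=-.041; Rd=np.array([[np.cos(y),-np.sin(y)],[np.sin(y),np.cos(y)]])
for p,z in [((250,157),.03),((401,157),.03),((178,142),.068),((475,142),.068),((303,140),.066),((349,140),.066)]:
    w=unproj(c,[p],z)[0,:2]; print(p,w.round(4),((w-D)@Rd).round(4))
E
```

```text
[0.47049914 0.02810627 0.05893121] -0.0394289696505119
(250, 157) [0.5217 0.0665] [-0.0145  0.0415]
(401, 157) [ 0.5186 -0.0139] [-0.0143 -0.0389]
(178, 142) [0.5362 0.0862] [-0.0008  0.0618]
(475, 142) [ 0.5315 -0.0351] [-0.0005 -0.0596]
(303, 140) [0.5348 0.0352] [-0.0002  0.0108]
(349, 140) [0.534  0.0162] [-0.0001 -0.0082]
```

```bash
python3 -m jog '[[0,0,0,-8,0,0,0],[0,0,0,-16,0,0,0],[0,0,0,-22,0,0,0],[0,0,0,-26,0,0,0],[0,0,0,-27,0,0,0]]'
python3 -m jog '[[0,0,0,-0.5,0,0,0],[0,0,0,-1,0,0,0],[0,0,0,-1,0,0,0],[0,0,0,-1,0,0,0],[0,0,0,-1,0,0,0]]'
```

```text
time_s: 8.73
tool_pos: [0.47, 0.0274, 0.0309]
eef_rot: [-3.141, 0.002, -0.041]
contact_force: [-0.2, 0.2, -2.0]
opening: 0.0567
time_s: 9.15
tool_pos: [0.4707, 0.0273, 0.0311]
eef_rot: [3.142, -0.001, -0.041]
contact_force: [-1.4, 0.3, -2.4]
opening: 0.0572
```

```bash
python3 -m jog '[[0,0,0,-0.5,0,0,0],[0,0,0,-1,0,0,0],[0,0,0,-1.5,0,0,0],[0,0,0,-1.5,0,0,0],[0,0,0,-1.5,0,0,0]]'
```

```text
time_s: 9.57
tool_pos: [0.4706, 0.0273, 0.0295]
eef_rot: [3.142, -0.0, -0.041]
contact_force: [-0.0, -0.1, -0.9]
opening: 0.0566
```

```bash
python3 -m jog '[[0,0,0,-0.5,0,0,0],[0,0,0,-1,0,0,0],[0,0,0,-1,0,0,0],[0,0,0,-1,0,0,0],[0,0,0,-1,0,0,0]]'
python3 -m jog '[[100,0,0,0,0,0,0],[100,0,0,0,0,0,0],[100,0,0,0,0,0,0],[100,0,0,0,0,0,0],[100,0,0,0,0,0,0]]'
python3 -m jog '[[100,0,0,5,0,0,0],[100,0,0,15,0,0,0],[100,0,0,30,0,0,0],[100,0,0,50,0,0,0],[100,0,0,70,0,0,0]]'
python3 - <<'E'
from h import *
s=manip.state(); T=np.array(s["tool_pos"]); c=cam("wrist"); print(T,s["eef_rot"],s["opening"],s["contact_force"])
im=optics.capture("wrist"); cv2.imwrite("pics/w9.png",im)
r=outl("wrist","pink_case"); D=np.array([.534,.0254]); y=-.04; Rd=np.array([[np.cos(y),-np.sin(y)],[np.sin(y),np.cos(y)]])
if r:
    x,f=fitcase(c,r[0][1].astype(float),[.47,.028,-.04],.03); print(r[0][0],x,f,((x[:2]-D)@Rd).round(4),x[2]-y)
E
```

```text
time_s: 9.98
tool_pos: [0.4706, 0.0273, 0.0295]
eef_rot: [3.141, -0.001, -0.041]
contact_force: [-1.2, 0.4, 9.3]
opening: 0.0571
time_s: 10.4
tool_pos: [0.4706, 0.0273, 0.0283]
eef_rot: [-3.142, 0.0, -0.041]
contact_force: [0.4, -0.6, -0.3]
opening: 0.0857
time_s: 10.82
tool_pos: [0.4702, 0.0274, 0.0996]
eef_rot: [-3.141, 0.001, -0.041]
contact_force: [0.7, -0.1, 0.9]
opening: 0.0856
[0.47017504 0.02738478 0.09958248] [-3.14148378e+00  8.03938268e-04 -4.07736504e-02] 0.08557992950382644 [ 0.65256832 -0.08214614  0.85357868]
0.6 [ 0.46951419  0.02868921 -0.040155  ] 0.010997683863189289 [-0.0646  0.0007] -0.00015499782275712332
```

View pics/w9.png

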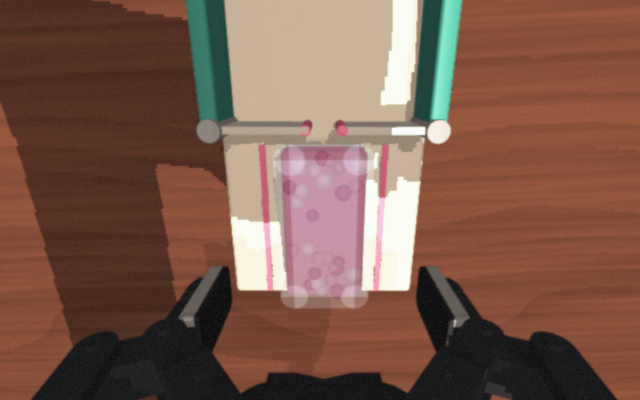

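```bash
python3 -m jog '[[24,-30,1,0,0,0,0],[24,-60,3,0,0,0,0],[24,-82,4,0,0,0,0],[24,-82,4,-10,0,0,0],[24,-82,4,-25,0,0,0]]'
python3 - <<'E'
from h import *
s=manip.state(); print(s["tool_pos"],s["eef_rot"],s["opening"])
im=optics.capture("wrist"); cv2.imwrite("pics/w10.png",im)
E
```

```text
time_s: 11.33
tool_pos: [0.3871, 0.0316, 0.0741]
eef_rot: [3.141, -0.001, -0.041]
contact_force: [0.9, -0.5, 0.7]
opening: 0.0255
[0.38714298 0.03163033 0.07409336] [ 3.14147544e+00 -7.52820610e-04 -4.07783368e-02] 0.025483297745242568
```

View pics/w10.png

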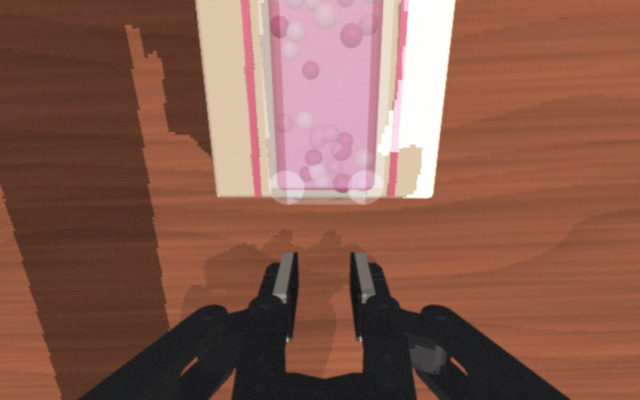

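```bash
python3 -m jog '[[24,0,0,-15,0,0,0],[24,0,0,-28,0,0,0],[24,0,0,-36,0,0,0],[24,3,0,-36,0,0,0],[24,8,0,-36,0,0,0]]'
python3 -m jog '[[24,1,0,0,0,0,0],[24,2,0,0,0,0,0],[24,3,0,0,0,0,0],[24,4,0,0,0,0,0],[24,5,0,0,0,0,0]]'
python3 - <<'E'
from h import *
s=manip.state(); print(s["tool_pos"],s["eef_rot"],s["opening"],s["contact_force"])
im=optics.capture("wrist"); cv2.imwrite("pics/w11.png",im)
im=optics.capture("scene"); cv2.imwrite("pics/s11.png",cv2.resize(im[110:230,270:430],None,fx=4.5,fy=4.5,interpolation=cv2.INTER_CUBIC))
E
```

```text
time_s: 11.8
tool_pos: [0.396, 0.0315, 0.0372]
eef_rot: [-3.141, 0.002, -0.041]
contact_force: [-1.5, -0.7, 0.2]
opening: 0.0207
time_s: 12.22
tool_pos: [0.4017, 0.0314, 0.0378]
eef_rot: [3.142, -0.001, -0.041]
contact_force: [0.5, 0.1, 0.5]
opening: 0.021
[0.40173401 0.03135848 0.03776789] [ 3.14150319e+00 -5.84926549e-04 -4.06768837e-02] 0.020954515011156045 [0.48190425 0.10983998 0.52244235]
```

View pics/w11.png

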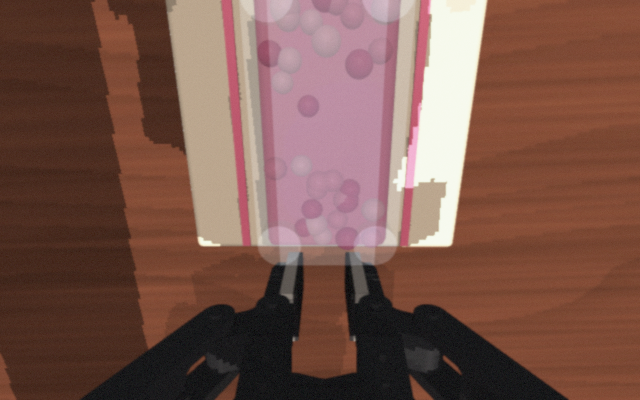

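View pics/s11.png

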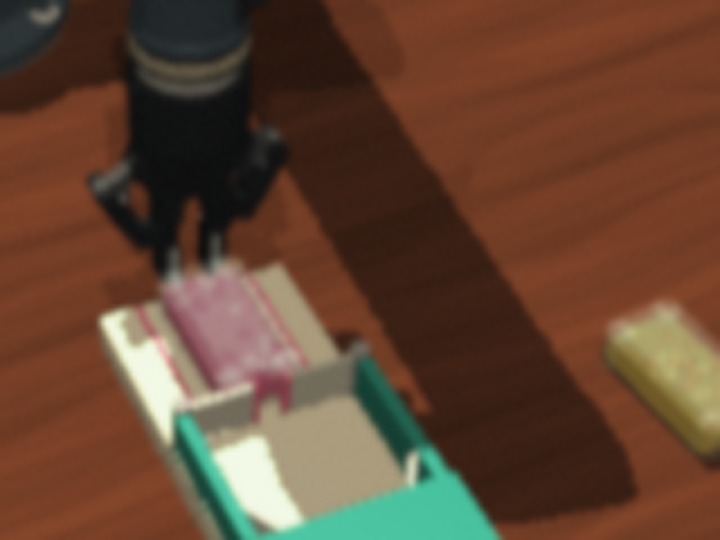

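```bash
python3 -m jog '[[24,1,0,0,0,0,0],[24,2,-0.1,0,0,0,0],[24,3,-0.1,0,0,0,0],[24,4,-0.2,0,0,0,0],[24,5,-0.2,0,0,0,0]]'
python3 -m jog '[[24,1,0,0,0,0,0],[24,2,-0.1,0,0,0,0],[24,3,-0.1,0,0,0,0],[24,4,-0.2,0,0,0,0],[24,5,-0.2,0,0,0,0]]'
```

```text
time_s: 12.73
tool_pos: [0.4045, 0.0315, 0.0374]
eef_rot: [-3.141, 0.004, -0.041]
contact_force: [-3.9, -0.5, 2.9]
opening: 0.0203
time_s: 13.15
tool_pos: [0.4103, 0.0312, 0.0374]
eef_rot: [-3.141, 0.003, -0.041]
contact_force: [-4.1, -0.1, 2.9]
opening: 0.0204
```

```bash
M='x'; python3 -m jog '[[24,1.4,0,0,0,0,0],[24,2.8,-0.1,0,0,0,0],[24,4.2,-0.2,0,0,0,0],[24,5.6,-0.2,0,0,0,0],[24,7,-0.3,0,0,0,0]]'
python3 -m jog '[[24,1.4,0,0,0,0,0],[24,2.8,-0.1,0,0,0,0],[24,4.2,-0.2,0,0,0,0],[24,5.6,-0.2,0,0,0,0],[24,7,-0.3,0,0,0,0]]'
python3 -m jog '[[24,1.4,0,0,0,0,0],[24,2.8,-0.1,0,0,0,0],[24,4.2,-0.2,0,0,0,0],[24,5.6,-0.2,0,0,0,0],[24,7,-0.3,0,0,0,0]]'
python3 - <<'E'
from h import *
im=optics.capture("wrist"); cv2.imwrite("pics/w12.png",im)
E
```

```text
time_s: 13.57
tool_pos: [0.4169, 0.031, 0.0374]
eef_rot: [-3.141, 0.004, -0.041]
contact_force: [-7.1, -0.1, 4.9]
opening: 0.0205
time_s: 13.98
tool_pos: [0.4222, 0.0311, 0.0374]
eef_rot: [-3.141, 0.007, -0.04]
contact_force: [-9.3, 0.6, 6.7]
opening: 0.0205
time_s: 14.4
tool_pos: [0.4276, 0.031, 0.0374]
eef_rot: [-3.14, 0.01, -0.04]
contact_force: [-10.2, 1.1, 8.6]
opening: 0.0206
```

View pics/w12.png

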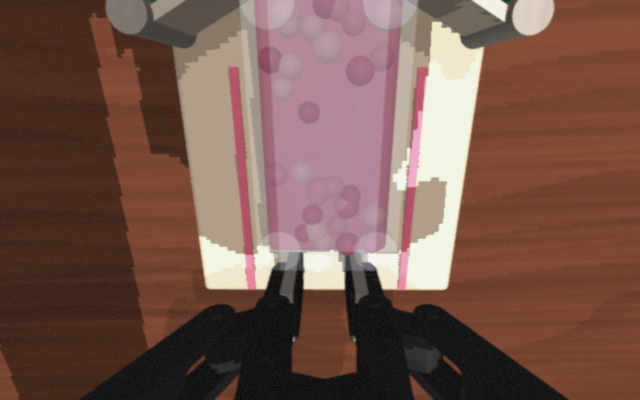

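```bash
python3 -m jog '[[24,1,0,0.4,0,0,0],[24,2,-0.1,0.8,0,0,0],[24,3,-0.1,1.2,0,0,0],[24,4,-0.2,1.2,0,0,0],[24,5,-0.2,1.2,0,0,0]]'
python3 -m jog '[[24,1,0,0,0,0,0],[24,2,-0.1,0.2,0,0,0],[24,3,-0.1,0.3,0,0,0],[24,4,-0.2,0.4,0,0,0],[24,5,-0.2,0.5,0,0,0]]'
```

```text
time_s: 14.87
tool_pos: [0.4378, 0.0298, 0.0385]
eef_rot: [-3.142, -0.0, -0.041]
contact_force: [-4.6, -0.2, -0.8]
opening: 0.0204
time_s: 15.28
tool_pos: [0.4427, 0.0296, 0.0391]
eef_rot: [3.142, -0.0, -0.041]
contact_force: [-3.3, 0.5, -1.2]
opening: 0.0204
```

```bash
python3 -m jog '[[24,1.2,0,0,0,0,0],[24,2.4,-0.1,0,0,0,0],[24,3.6,-0.1,0,0,0,0],[24,4.8,-0.2,0,0,0,0],[24,6,-0.2,0,0,0,0]]'
python3 -m jog '[[24,1.2,0,0,0,0,0],[24,2.4,-0.1,0,0,0,0],[24,3.6,-0.1,0,0,0,0],[24,4.8,-0.2,0,0,0,0],[24,6,-0.2,0,0,0,0]]'
python3 -m jog '[[24,1.2,0,0,0,0,0],[24,2.4,-0.1,0,0,0,0],[24,3.6,-0.1,0,0,0,0],[24,4.8,-0.2,0,0,0,0],[24,6,-0.2,0,0,0,0]]'
python3 - <<'E'
from h import *
im=optics.capture("wrist"); cv2.imwrite("pics/w13.png",im)
E
```

```text
time_s: 15.7
tool_pos: [0.4487, 0.0294, 0.0391]
eef_rot: [-3.142, 0.0, -0.041]
contact_force: [-4.6, 0.4, -0.8]
opening: 0.0205
time_s: 16.12
tool_pos: [0.4553, 0.0291, 0.0392]
eef_rot: [3.141, -0.001, -0.041]
contact_force: [-3.6, -0.3, -1.9]
opening: 0.0205
time_s: 16.53
tool_pos: [0.4611, 0.029, 0.0392]
eef_rot: [3.142, -0.001, -0.041]
contact_force: [-1.8, -0.5, -1.0]
opening: 0.0199
```

View pics/w13.png

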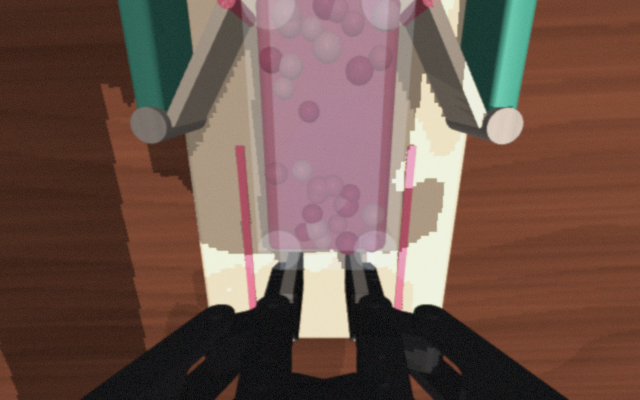

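```bash
python3 -m jog '[[24,2,-0.1,0,0,0,0],[24,4,-0.2,0,0,0,0],[24,6,-0.2,0,0,0,0],[24,8,-0.3,0,0,0,0],[24,10,-0.4,0,0,0,0]]'
python3 -m jog '[[24,2,-0.1,0,0,0,0],[24,4,-0.2,0,0,0,0],[24,6,-0.2,0,0,0,0],[24,8,-0.3,0,0,0,0],[24,10,-0.4,0,0,0,0]]'
python3 -m jog '[[24,2,-0.1,0,0,0,0],[24,4,-0.2,0,0,0,0],[24,6,-0.2,0,0,0,0],[24,8,-0.3,0,0,0,0],[24,10,-0.4,0,0,0,0]]'
python3 -m jog '[[24,2,-0.1,0,0,0,0],[24,4,-0.2,0,0,0,0],[24,6,-0.2,0,0,0,0],[24,8,-0.3,0,0,0,0],[24,10,-0.4,0,0,0,0]]'
python3 - <<'E'
from h import *
im=optics.capture("wrist"); cv2.imwrite("pics/w14.png",im)
E
```

```text
time_s: 17.0
tool_pos: [0.4708, 0.0286, 0.0391]
eef_rot: [3.142, -0.0, -0.041]
contact_force: [-3.4, 0.0, -1.8]
opening: 0.0205
time_s: 17.42
tool_pos: [0.4808, 0.0283, 0.0391]
eef_rot: [-3.142, 0.0, -0.041]
contact_force: [-2.2, 0.6, -0.7]
opening: 0.0206
time_s: 17.83
tool_pos: [0.4908, 0.0278, 0.0391]
eef_rot: [-3.142, -0.0, -0.041]
contact_force: [-2.1, 0.1, -1.0]
opening: 0.0206
time_s: 18.25
tool_pos: [0.5008, 0.0274, 0.0391]
eef_rot: [-3.142, 0.0, -0.041]
contact_force: [-2.5, 0.3, -0.6]
opening: 0.0205
```

View pics/w14.png

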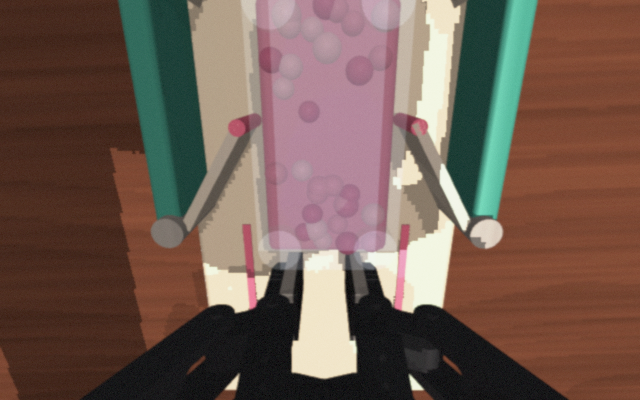

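```bash
python3 -m jog '[[24,1.6,-0.1,0,0,0,0],[24,3.2,-0.2,0,0,0,0],[24,4.8,-0.2,0,0,0,0],[24,6.4,-0.3,0,0,0,0],[24,8,-0.3,0,0,0,0]]'
python3 -m jog '[[24,1.6,-0.1,0,0,0,0],[24,3.2,-0.2,0,0,0,0],[24,4.8,-0.2,0,0,0,0],[24,6.4,-0.3,0,0,0,0],[24,8,-0.3,0,0,0,0]]'
python3 -m jog '[[24,1.6,-0.1,0,0,0,0],[24,3.2,-0.2,0,0,0,0],[24,4.8,-0.2,0,0,0,0],[24,6.4,-0.3,0,0,0,0],[24,8,-0.3,0,0,0,0]]'
python3 -m jog '[[24,1.6,-0.1,0,0,0,0],[24,3.2,-0.2,0,0,0,0],[24,4.8,-0.2,0,0,0,0],[24,6.4,-0.3,0,0,0,0],[24,8,-0.3,0,0,0,0]]'
python3 - <<'E'
from h import *
im=optics.capture("wrist"); cv2.imwrite("pics/w15.png",im)
im=optics.capture("scene"); cv2.imwrite("pics/s15.png",cv2.resize(im[110:270,270:430],None,fx=3.7,fy=3.7,interpolation=cv2.INTER_CUBIC))
E
```

```text
time_s: 18.72
tool_pos: [0.5087, 0.0271, 0.0391]
eef_rot: [-3.142, 0.0, -0.041]
contact_force: [-2.0, 0.4, -0.7]
opening: 0.0207
time_s: 19.13
tool_pos: [0.5167, 0.0268, 0.0391]
eef_rot: [-3.142, 0.0, -0.041]
contact_force: [-3.0, 0.6, -0.7]
opening: 0.0206
time_s: 19.55
tool_pos: [0.5247, 0.0265, 0.0391]
eef_rot: [3.142, 0.0, -0.041]
contact_force: [-1.9, 0.5, 0.2]
opening: 0.0204
time_s: 19.97
tool_pos: [0.5327, 0.0262, 0.0391]
eef_rot: [3.142, 0.0, -0.041]
contact_force: [-1.6, 0.2, -1.1]
opening: 0.0206
```

View pics/w15.png

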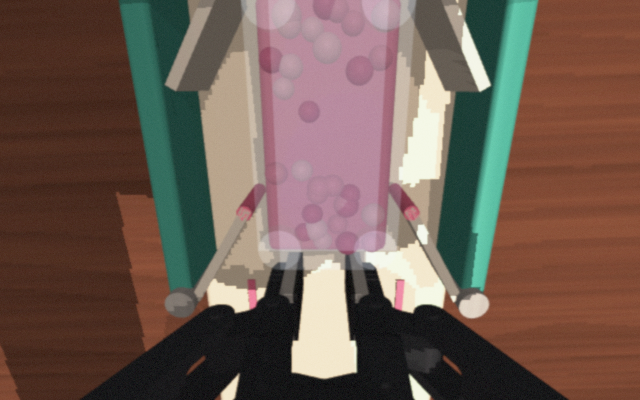

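View pics/s15.png

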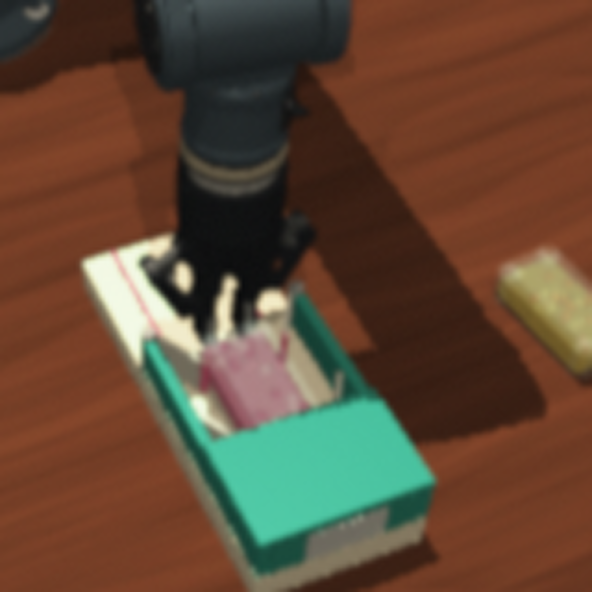

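```bash
python3 -m jog '[[24,1.6,-0.1,0,0,0,0],[24,3.2,-0.2,0,0,0,0],[24,4.8,-0.2,0,0,0,0],[24,6.4,-0.3,0,0,0,0],[24,8,-0.3,0,0,0,0]]'
python3 -m jog '[[24,1.6,-0.1,0,0,0,0],[24,3.2,-0.2,0,0,0,0],[24,4.8,-0.2,0,0,0,0],[24,6.4,-0.3,0,0,0,0],[24,8,-0.3,0,0,0,0]]'
python3 -m jog '[[24,1.2,-0.1,0,0,0,0],[24,2.4,-0.1,0,0,0,0],[24,3.6,-0.2,0,0,0,0],[24,4.8,-0.2,0,0,0,0],[24,6,-0.2,0,0,0,0]]'
python3 -m jog '[[24,1.2,-0.1,0,0,0,0],[24,2.4,-0.1,0,0,0,0],[24,3.6,-0.2,0,0,0,0],[24,4.8,-0.2,0,0,0,0],[24,6,-0.2,0,0,0,0]]'
python3 - <<'E'
from h import *
im=optics.capture("wrist"); cv2.imwrite("pics/w16.png",im)
E
```

```text
time_s: 20.48
tool_pos: [0.5407, 0.0259, 0.0391]
eef_rot: [-3.142, 0.0, -0.041]
contact_force: [-1.9, -0.4, -0.5]
opening: 0.0206
time_s: 20.9
tool_pos: [0.5487, 0.0256, 0.0391]
eef_rot: [-3.142, 0.0, -0.041]
contact_force: [-2.0, 0.2, -0.4]
opening: 0.0206
time_s: 21.32
tool_pos: [0.5551, 0.0254, 0.0392]
eef_rot: [3.142, -0.001, -0.041]
contact_force: [-1.6, -0.0, -0.5]
opening: 0.0205
time_s: 21.73
tool_pos: [0.5586, 0.0254, 0.0392]
eef_rot: [-3.141, 0.004, -0.041]
contact_force: [-6.3, 0.7, 3.6]
opening: 0.0202
```

View pics/w16.png

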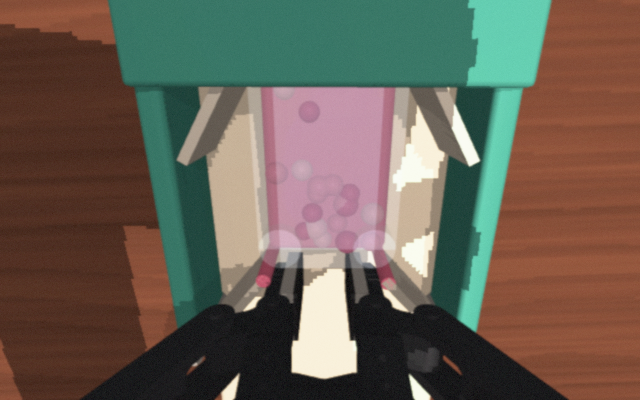

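```bash
python3 -m jog '[[24,0.5,0,0.2,0,0,0],[24,1,0,0.4,0,0,0],[24,1.5,0,0.6,0,0,0],[24,2,0,0.6,0,0,0],[24,2.5,-0.1,0.6,0,0,0]]'
```

```text
time_s: 22.2
tool_pos: [0.5635, 0.0251, 0.0397]
eef_rot: [3.141, -0.001, -0.041]
contact_force: [-3.1, 0.1, -0.2]
opening: 0.0203
```

Sliding freely again. I'll carry on slowly to find the stop.

```bash
python3 -m jog '[[24,0.8,0,0,0,0,0],[24,1.6,-0.1,0,0,0,0],[24,2.4,-0.1,0.1,0,0,0],[24,3.2,-0.1,0.2,0,0,0],[24,4,-0.2,0.2,0,0,0]]'
python3 -m jog '[[24,0.6,0,0,0,0,0],[24,1.2,-0.1,0,0,0,0],[24,1.8,-0.1,0,0,0,0],[24,2.4,-0.1,0,0,0,0],[24,3,-0.1,0,0,0,0]]'
```

```text
time_s: 22.62
tool_pos: [0.5673, 0.0249, 0.0399]
eef_rot: [3.142, -0.0, -0.041]
contact_force: [-2.8, -0.3, -0.8]
opening: 0.0204
time_s: 23.03
tool_pos: [0.57, 0.0249, 0.0399]
eef_rot: [-3.142, 0.0, -0.041]
contact_force: [-3.1, -0.1, -0.1]
opening: 0.0203
```

```bash
python3 -m jog '[[24,0.6,0,0,0,0,0],[24,1.2,-0.1,0,0,0,0],[24,1.8,-0.1,0,0,0,0],[24,2.4,-0.1,0,0,0,0],[24,3,-0.1,0,0,0,0]]'
```

```text
time_s: 23.45
tool_pos: [0.5729, 0.0248, 0.0399]
eef_rot: [-3.142, 0.0, -0.041]
contact_force: [-4.3, 0.2, 1.7]
opening: 0.0206
```

```bash
python3 -m jog '[[24,0.5,0,0.1,0,0,0],[24,1,0,0.2,0,0,0],[24,1.5,-0.1,0.2,0,0,0],[24,2,-0.1,0.3,0,0,0],[24,2,-0.1,0.3,0,0,0]]'
```

```text
time_s: 23.87
tool_pos: [0.5759, 0.0243, 0.0403]
eef_rot: [3.141, -0.002, -0.04]
contact_force: [-0.9, -0.8, -1.1]
opening: 0.0205
```

```bash
python3 -m jog '[[24,0.5,0,0,0,0,0],[24,1,0,0,0,0,0],[24,1.5,-0.1,0,0,0,0],[24,2,-0.1,0,0,0,0],[24,2,-0.1,0,0,0,0]]'
```

```text
time_s: 24.28
tool_pos: [0.5776, 0.0244, 0.0403]
eef_rot: [3.141, -0.001, -0.041]
contact_force: [-0.8, -1.3, -1.0]
opening: 0.0207
```

```bash
python3 -m jog '[[24,0.6,0,0,0,0,0],[24,1.2,-0.1,0,0,0,0],[24,1.8,-0.1,0,0,0,0],[24,2.4,-0.1,0,0,0,0],[24,3,-0.1,0,0,0,0]]'
```

```text
time_s: 24.7
tool_pos: [0.5797, 0.0246, 0.0403]
eef_rot: [-3.141, 0.001, -0.041]
contact_force: [-2.9, -0.3, 3.3]
opening: 0.0204
```

```bash
python3 -m jog '[[24,0.5,0,0,0,0,0],[24,1,0,0,0,0,0],[24,1.5,-0.1,0,0,0,0],[24,2,-0.1,0,0,0,0],[24,2,-0.1,0,0,0,0]]'
```

```text
time_s: 25.12
tool_pos: [0.5821, 0.0244, 0.0403]
eef_rot: [-3.141, -0.0, -0.041]
contact_force: [-4.2, 0.2, 2.0]
opening: 0.021
```

```bash
python3 -m jog '[[24,0.5,0,0.1,0,0,0],[24,1,0,0.2,0,0,0],[24,1.5,-0.1,0.2,0,0,0],[24,2,-0.1,0.2,0,0,0],[24,2,-0.1,0.2,0,0,0]]'
```

```text
time_s: 25.53
tool_pos: [0.5846, 0.0241, 0.0403]
eef_rot: [3.141, -0.001, -0.041]
contact_force: [-1.2, -0.1, -0.4]
opening: 0.0203
```

```bash
python3 -m jog '[[24,0.5,0,0,0,0,0],[24,1,0,0,0,0,0],[24,1.5,-0.1,0,0,0,0],[24,2,-0.1,0,0,0,0],[24,2,-0.1,0,0,0,0]]'
```

```text
time_s: 25.95
tool_pos: [0.5864, 0.0241, 0.0404]
eef_rot: [3.142, -0.001, -0.041]
contact_force: [-0.8, -0.4, -0.6]
opening: 0.0208
```

```bash
python3 -m jog '[[24,0.5,0,0,0,0,0],[24,1,0,0,0,0,0],[24,1.5,-0.1,0,0,0,0],[24,2,-0.1,0,0,0,0],[24,2,-0.1,0,0,0,0]]'
```

```text
time_s: 26.37
tool_pos: [0.5884, 0.024, 0.0404]
eef_rot: [3.142, -0.001, -0.041]
contact_force: [-1.2, -0.2, -0.6]
opening: 0.0207
```

```bash
python3 -m jog '[[24,0.5,0,0,0,0,0],[24,1,0,0,0,0,0],[24,1.5,-0.1,0,0,0,0],[24,2,-0.1,0,0,0,0],[24,2,-0.1,0,0,0,0]]'; python3 - <<'E'
from h import *
im=optics.capture("wrist"); cv2.imwrite("pics/w17.png",im)
E
```

```text
time_s: 26.78
tool_pos: [0.5904, 0.0239, 0.0404]
eef_rot: [3.142, -0.001, -0.041]
contact_force: [-0.8, 0.9, 0.3]
opening: 0.0204
```

View pics/w17.png

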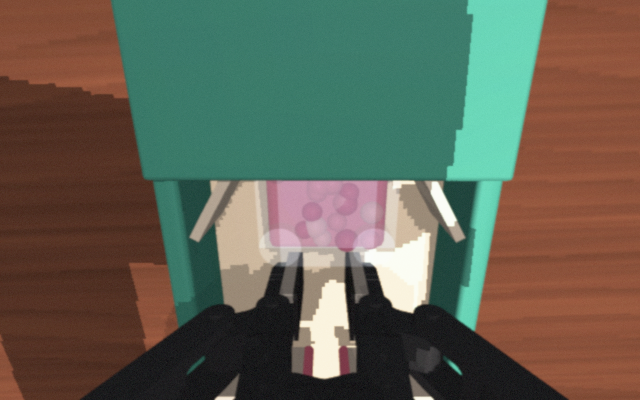

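```bash
python3 -m jog '[[24,0.5,0,0,0,0,0],[24,1,0,0,0,0,0],[24,1.5,-0.1,0,0,0,0],[24,2,-0.1,0,0,0,0],[24,2,-0.1,0,0,0,0]]'
```

```text
time_s: 27.25
tool_pos: [0.5915, 0.0239, 0.0404]
eef_rot: [-3.142, 0.001, -0.041]
contact_force: [-3.1, 0.0, 2.5]
opening: 0.0208
```

```bash
python3 -m jog '[[24,0.4,0,0,0,0,0],[24,0.8,0,0,0,0,0],[24,1.2,0,0,0,0,0],[24,1.6,-0.1,0,0,0,0],[24,2,-0.1,0,0,0,0]]'
```

```text
time_s: 27.67
tool_pos: [0.5918, 0.024, 0.0404]
eef_rot: [-3.141, 0.005, -0.04]
contact_force: [-8.4, -0.7, 5.7]
opening: 0.0202
```

```bash
python3 -m jog '[[24,0.3,0,0,0,0,0],[24,0.6,0,0.1,0,0,0],[24,0.9,0,0.2,0,0,0],[24,1.2,0,0.2,0,0,0],[24,1.2,0,0.2,0,0,0]]'
```

```text
time_s: 28.08
tool_pos: [0.5923, 0.024, 0.0405]
eef_rot: [-3.141, 0.006, -0.04]
contact_force: [-7.7, -0.4, 5.3]
opening: 0.0206
```

```bash
python3 -m jog '[[24,0.4,0,0,0,0,0],[24,0.8,0,0,0,0,0],[24,1.2,0,0,0,0,0],[24,1.5,0,0,0,0,0],[24,1.5,0,0,0,0,0]]'
```

```text
time_s: 28.5
tool_pos: [0.5925, 0.0241, 0.0405]
eef_rot: [-3.141, 0.009, -0.04]
contact_force: [-9.5, -0.5, 8.3]
opening: 0.0203
```

```bash
python3 -m jog '[[24,0.3,0,0.1,0,0,0],[24,0.6,0,0.2,0,0,0],[24,0.9,0,0.3,0,0,0],[24,1.2,0,0.4,0,0,0],[24,1.5,0,0.4,0,0,0]]'
```

```text
time_s: 28.92
tool_pos: [0.593, 0.0242, 0.0405]
eef_rot: [-3.141, 0.011, -0.04]
contact_force: [-11.4, -1.8, 7.6]
opening: 0.0205
```

```bash
python3 -m jog '[[24,0.3,0,0.1,0,0,0],[24,0.6,0,0.2,0,0,0],[24,0.9,0,0.3,0,0,0],[24,1.2,0,0.4,0,0,0],[24,1.4,0,0.4,0,0,0]]'
```

```text
time_s: 29.33
tool_pos: [0.5935, 0.0243, 0.0405]
eef_rot: [-3.141, 0.014, -0.04]
contact_force: [-12.3, -1.0, 7.0]
opening: 0.02
```

```bash
python3 -m jog '[[24,0.4,0,0.1,0,0,0],[24,0.8,0,0.2,0,0,0],[24,1.1,0,0.3,0,0,0],[24,1.1,0,0.3,0,0,0],[24,1.1,0,0.3,0,0,0]]'
python3 - <<'E'
from h import *
s=manip.state(); print(s["tool_pos"],s["contact_force"])
im=optics.capture("wrist"); cv2.imwrite("pics/w18.png",im)
E
```

```text
time_s: 29.75
tool_pos: [0.5939, 0.0243, 0.0406]
eef_rot: [-3.141, 0.015, -0.04]
contact_force: [-12.3, -0.8, 6.4]
opening: 0.0203
[0.59386539 0.02432932 0.04055315] [-12.2605971   -0.81040727   6.42326731]
```

View pics/w18.png

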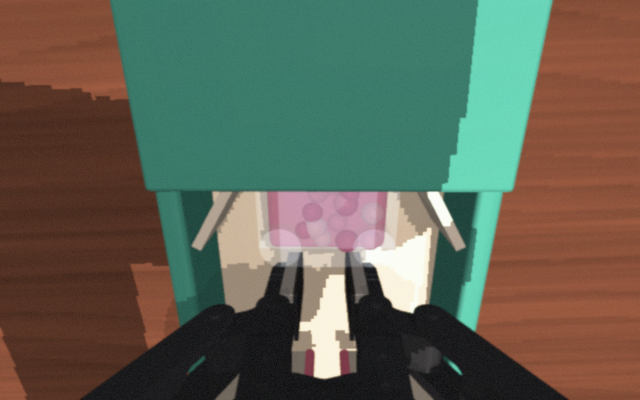

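```bash
python3 - <<'E'
from h import *
s=manip.state(); print(s["tool_pos"],s["contact_force"]); c=cam("wrist")
D=np.array([.534,.0254]); y=-.04; Rd=np.array([[np.cos(y),-np.sin(y)],[np.sin(y),np.cos(y)]])
for p,z in [((322,248),.058),((322,254),.058),((148,190),.074),((515,190),.074)]:
    w=unproj(c,[p],z)[0,:2]; print(p,((w-D)@Rd).round(4))
r=outl("wrist","pink_case"); print([(a,b) for a,_,b in r])
E
```

```text
[0.59384949 0.02431824 0.04053043] [-13.10212383  -0.53286536   5.76422274]
(322, 248) [0.0798 0.0031]
(322, 254) [0.0769 0.0031]
(148, 190) [0.1109 0.0636]
(515, 190) [ 0.111  -0.0643]
[(0.87, [257.3, 192.3, 144.5, 75.1])]
```

```bash
python3 -m jog '[[24,0.4,0,0,0,0,0],[24,0.8,0,0.1,0,0,0],[24,1.2,0,0.2,0,0,0],[24,1.2,0,0.2,0,0,0],[24,1.2,0,0.2,0,0,0]]'
```

```text
time_s: 30.27
tool_pos: [0.5942, 0.0244, 0.0405]
eef_rot: [-3.141, 0.017, -0.04]
contact_force: [-13.7, -1.0, 5.4]
opening: 0.0206
```

```bash
python3 -m jog '[[24,-3,0,-0.5,0,0,0],[24,-6,0.1,-1,0,0,0],[24,-9,0.2,-1.5,0,0,0],[24,-11,0.3,-1.5,0,0,0],[24,-13,0.4,-1.5,0,0,0]]'
python3 - <<'E'
from h import *
im=optics.capture("wrist"); cv2.imwrite("pics/w19.png",im); s=manip.state(); print(s["tool_pos"],s["contact_force"])
E
```

```text
time_s: 30.68
tool_pos: [0.5908, 0.0239, 0.0407]
eef_rot: [3.141, -0.004, -0.041]
contact_force: [0.6, -0.7, -0.4]
opening: 0.0207
[0.59026252 0.02397468 0.04068707] [-0.47398154 -0.13095803  0.00280178]
```

View pics/w19.png

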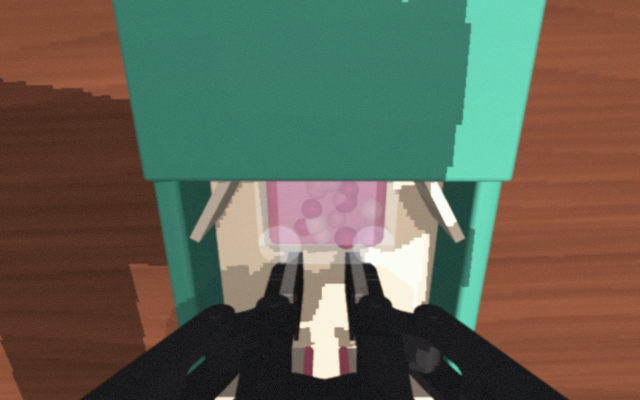

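```bash
python3 -m jog '[[24,-1,0,0,0,0,0],[24,-2,0.1,0,0,0,0],[24,-2,0.1,4,0,0,0],[24,-2,0.1,10,0,0,0],[24,-2,0.1,18,0,0,0]]'
python3 -m jog '[[24,0,0,10,0,0,0],[24,0,0,22,0,0,0],[24,0,0,36,0,0,0],[24,0,0,52,0,0,0],[24,0,0,70,0,0,0]]'
python3 -m jog '[[24,-15,0,20,0,0,0],[24,-35,0,40,0,0,0],[24,-60,0,60,0,0,0],[24,-85,0,75,0,0,0],[24,-110,0,80,0,0,0]]'
python3 - <<'E'
from h import *
s=manip.state(); print(s["tool_pos"],s["contact_force"]); c=cam("wrist")
im=optics.capture("wrist"); cv2.imwrite("pics/w20.png",im)
c2=cam("scene"); im=optics.capture("scene"); cv2.imwrite("pics/s20.png",cv2.resize(im[110:270,270:430],None,fx=3.7,fy=3.7,interpolation=cv2.INTER_CUBIC))
E
```

```text
time_s: 31.15
tool_pos: [0.587, 0.0243, 0.0587]
eef_rot: [-3.142, 0.0, -0.041]
contact_force: [-0.0, 0.2, 0.0]
opening: 0.0208
time_s: 31.57
tool_pos: [0.5869, 0.0243, 0.13]
eef_rot: [3.142, -0.0, -0.041]
contact_force: [-0.3, -0.8, -0.8]
opening: 0.0203
time_s: 31.98
tool_pos: [0.4775, 0.024, 0.2118]
eef_rot: [3.141, -0.006, -0.041]
contact_force: [0.2, -0.0, 0.3]
opening: 0.0202
[0.47749473 0.02404371 0.2118311 ] [ 0.16024089 -0.02794243  0.3430392 ]
```

View pics/w20.png

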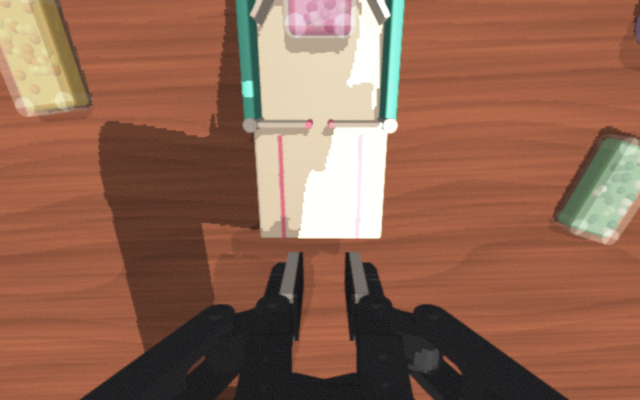

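View pics/s20.png

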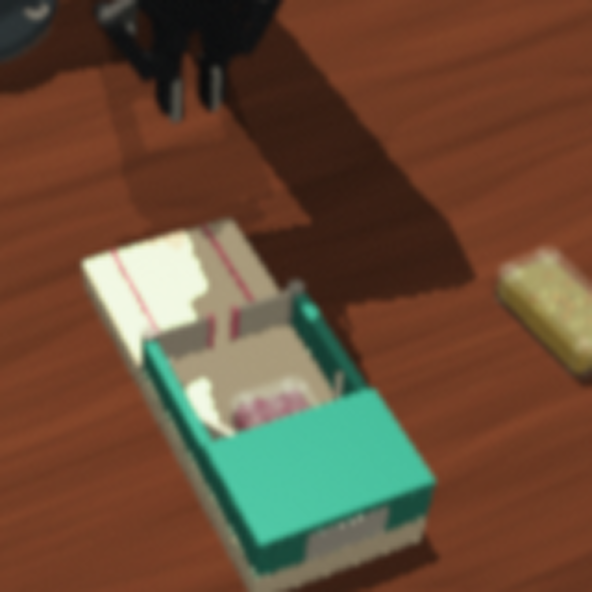

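```bash
python3 - <<'E'
from h import *
D=np.array([.534,.0254]); y=-.04; Rd=np.array([[np.cos(y),-np.sin(y)],[np.sin(y),np.cos(y)]])
for n in ("wrist","top"):
    c=cam(n); im=optics.capture(n); cv2.imwrite(f"pics/{n}21.png",im if n=="wrist" else cv2.resize(im[100:300,200:400],None,fx=3,fy=3,interpolation=cv2.INTER_CUBIC))
    for t in ("pink_case","flap_left","flap_right"):
        for p,reg,b in outl(n,t)[:1]:
            ys,xs=np.where(reg); v=ys.max(); 
            w=unproj(c,[(xs.mean(),v+.5)],.058 if n=="wrist" and t=="pink_case" else .05)[0,:2]; print(n,t,p,b,((w-D)@Rd).round(4))
s=manip.state(); print(s["tool_pos"],s["contact_force"])
E
```

```text
wrist pink_case 0.83 [284.6, 2.2, 71.8, 31.2] [0.0647 0.0011]
wrist flap_left 0.76 [258.4, 110.9, 55.0, 9.9] [-0.0051  0.0316]
wrist flap_right 0.57 [326.1, 115.9, 59.2, 7.0] [-0.0051 -0.0302]
top pink_case 0.72 [437.2, 167.6, 33.4, 31.5] [ 0.0575 -0.3264]
top flap_left 0.73 [266.4, 123.6, 68.3, 160.2] [-0.1271 -0.0061]
[0.47764969 0.02416614 0.20806895] [ 0.03988806  0.89772193 -0.6809203 ]
```

View pics/wrist21.png

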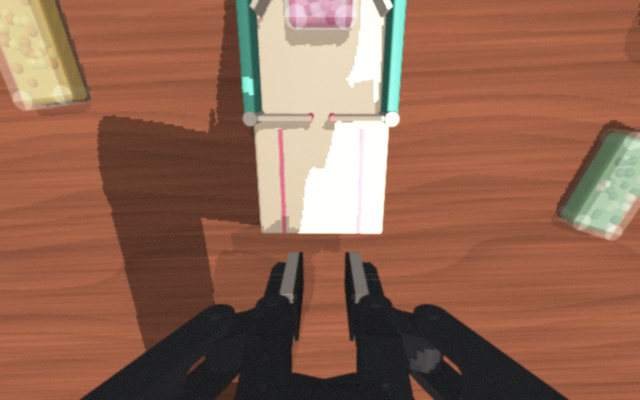

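View pics/top21.png

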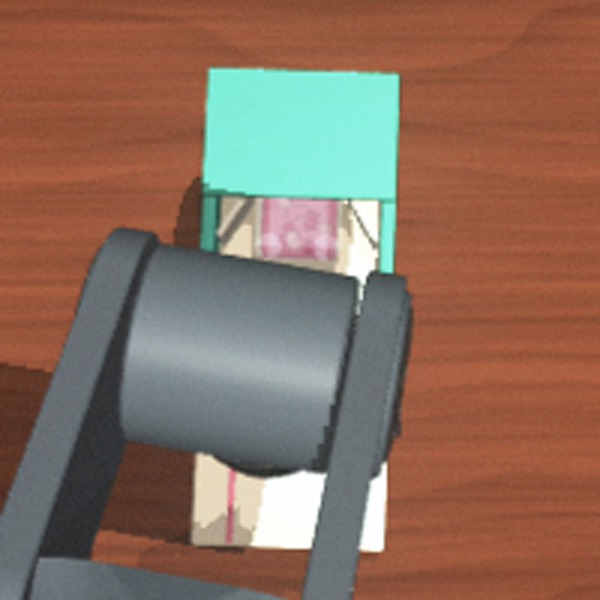

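```bash
python3 -c "
from bench import manip
s=manip.state();print(s['time_s'],s['qd']); print(manip.job_done())"
```

```text
32.4833 [ 0.00102586 -0.00049114  0.00725131 -0.00115736  0.00187254  0.00075629]
the job is handed in; nothing more can be done
None
```

The pink case is in the dock against the end stop. The fingers are clear of it, both leaves look shut, and I handed the job in at 32.5 s; no verdict is reported.

- **Placing:** I set the case down on the sill and let go of it. It measured dock x = -65 mm, y = +1 mm, and within 0.01 rad of the dock's line.
- **Pushing:** The wrist sensor read up to about 10 N along the push at the flap (about 13 N including an upward rubbing force), then mostly 1 to 4 N while sliding. At the stop it climbed steadily and I ended at 13.7 N (about 14.8 N in total). These are readings at the end of each move, so brief peaks in between would not show.
- **Last checks:** I backed off, lifted the fingers straight up and looked again.
  - **Case:** its rear end is about 65 to 70 mm past the flap, which puts its origin near 120 to 125 mm, and it is about 1 mm off the middle.
  - **Leaves:** they lie along the shut line, judged by eye and network outline because their angle can't be read.
  - **Arm:** it is clear and the force reads about zero.

**What disagreed:**
- **Fingertips:** They stood about level with the TCP, not 25 mm ahead of it as stated. My first grasp therefore closed in the air above the case. I measured the tips in the pictures, went lower and gripped it properly.
- **Network errors:** The network twice took something else for the pink case, once for certain the jar, and once gave the whole dock outline for a leaf. I discarded those.
- **Stop depth:** While pressing at the stop, the picture put the case's rear end at 77 to 80 mm. The arm position gave about 70 mm, which agrees better with the final look.
- **Bystanders:** I did not measure the other cases and the jar again at the end. Nothing came near them, and yellow and green appear in place in the last pictures.

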